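# Refit the shelf of the toilet rack

## Task

Put the toilet rack back together after its wash. First take the empty orange spray can off the rack's bottom tier and, keeping hold of it, push it down through the sprung yellow flap of the grey bin and leave it inside; then lift the metal shelf by its black handle off the slanted draining stand, and lower it level onto the rack so that all four corner holes drop over the four posts together, letting go only when it is fully down. Last, stand the white ceramic cup upright on the shelf, and leave everything else where it is.

Things in the scene. Friction and masses are not known exactly. Their poses are not given: they have to be found in the camera images.
- rack: Fixed lower tier of a steel rack: a tray 180 (x) by 260 (y) mm, floor 6 mm thick, rim to 14 mm high. Four posts stand at x = +-72, y = +-112 mm: each is 18 mm thick up to a flat shoulder 78 mm above the table, then an 8 mm pin for 26 mm, then a taper of 14 mm (tip 118 mm above the table). Origin: centre of the underside, on the table; z up. Its yaw varies a little.
- rack_seat (a point): Point midway between the four posts at the height of their shoulders (78 mm above the table), where the centre of the shelf's underside comes to rest; axes as the rack's.
- stand: Fixed white plastic draining stand, about 200 by 240 mm, whose bars slope at 0.56 rad (32 degrees), the low edge with its lip on its -x side, the high edge (about 130 mm high) on its +x side. Origin: centre of the underside, on the table. The shelf leans on it.
- shelf: Loose aluminium shelf, about 450 g, 180 (x) by 260 (y) mm, plate 5 mm thick with a rim to 13 mm, with four square through holes of 14 mm at x = +-72, y = +-112 mm. Origin: centre of the underside; z is normal to the plate, on the handle's side. It starts on the stand, facing up and towards the robot, tilted 0.56 rad about its y axis. It may be seated either way round.
- shelf_handle (a point): Centre of the shelf's handle bar, 60 mm above the underside along the shelf's z: a black bar 12 mm wide and 12 mm high along the shelf's x, on two 12 mm uprights with 78 mm free between them; pinch it across the shelf's y. Axes as the shelf's.
- can: Empty orange spray can, about 80 g, 36 mm across (33 mm over its top 15 mm) and 90 mm tall, standing loose on the rack's bottom tier, where it would stop the shelf from going down. Origin: centre of its underside; z along the can.
- bin: Fixed grey open-topped bin, 105 (x) by 155 (y) mm outside, 190 mm tall, walls 4 mm; its mouth of 97 by 147 mm is closed by the yellow flap. Origin: centre of the underside, on the table; z up.
- bin_mouth (a point): Centre of the bin's mouth, level with its rim, 190 mm above the table; axes as the bin's.
- flap (a joint): Yellow flap 91 (x) by 142 (y) by 3 mm, 5 mm below the rim of the bin, hinged along the bin's +x edge and opening downwards into the bin. Angle in rad: 0 shut, 1.45 wide open. A weak spring shuts it: a push of less than 1 N at its middle opens it.
- cup: White ceramic cup without handle, about 220 g, 56 mm across the rim, 90 mm tall, wall 4 mm, slightly narrower towards the foot, standing on the table. Origin: centre of its underside; z up. It and the blue jar may swap places.
- jar: Bystander: blue jar, 52 mm across, 75 mm tall, standing upright; origin: centre of its underside.
- teal_bottle: Bystander: closed teal bottle, 66 mm across, 210 mm tall, upright behind the rack; origin: centre of its underside.
- dispenser: Bystander: stainless pump dispenser, 68 mm across, 186 mm tall, its spout reaching 50 mm from its axis, upright behind the rack; origin: centre of its underside.
- brush: Bystander: scrub brush in green plastic lying on its bristles, 230 by 50 by 31 mm; origin: on the table under its middle; x along the brush.
- plunger: Bystander: plunger standing on its rubber cup, 110 mm across, 365 mm tall; origin: centre of its underside.
- roll: Bystander: paper roll standing on end, 104 mm across, 100 mm tall; origin: centre of its underside.

How it is judged:
By the outcome, as a careful person would: the job done as asked, in the order asked, and still so for the second after the job is handed in, with the robot touching nothing.
It also fails if it takes over 72 s, if anything falls off the work surface, if the arm or the gripper's body presses on something with over 40 N, if the wrist force passes 120 N, or if a joint passes its speed limit or range.

## Robot

A 6-joint arm with a two-finger parallel gripper is mounted at the origin on the work surface. World frame = base frame: x ahead of the robot, y to its left, z up, the work surface at z = 0. Lengths are in mm, angles in degrees, forces in N, time in s.
With the tool pointing down it reaches from about 300 to 850 mm from the base axis. Payload 4.2 kg.
Tool frame: the origin (TCP) lies at the very end of the fingers, on their centre line; the grasp point (between the pads) lies 19 mm behind it (env.grasp_offset is the distance from the TCP to the grasp point, in mm); z points along the fingers, y is the line along which they close (so a half turn about z gives the same grasp; the last joint's range is limited). The gripper opens to 91 mm and grips with 3 to 60 N. Pads are 32 mm wide; open, the fingers measure 118 mm over their backs; the gripper's body (76 mm by 178 mm) begins 60 mm behind the grasp point.
Start: joints at [75.344, 18.312, 89.639, -0, 72.044, -1.146], TCP at [134.333, 559.104, 213.976] pointing down, gripper open.
Joint ranges: [-177.97, 177.97], [-48.28, 115.42], [12.27, 149.76], [-77.06, 257.06], [2.81, 150.46], [-146.56, 146.56]. Speed limits (degrees/s): [147.25, 147.25, 180, 180, 180, 180].

## Interface

Orientations are given as [roll, pitch, yaw] about the fixed x, y, z axes, in that order (R = Rz(yaw) Ry(pitch) Rx(roll)).
In Python, from workcell import env, eyes gives the robot as it stands.
- The arm moves only by the tool send_rows, never from a script. Its arguments are lists of equal length, an entry for each row: "grip": the opening, from -1 (shut) to 1 (fully open), so that 0 is half open; "xyz": the shift along the world's x, y, z in m, a list of three; "yaw": the turn about the world's z in degrees. A call has 1 to 8 rows; each row is the pose to reach, as a shift and turn from the pose commanded when the call began; what a row does not reach only later rows make up. A row lasts 1/12 s, in which the tool goes at most 41.7 mm and 7.16 degrees, less where a joint would pass 70% of its speed; a pose out of reach is approached as far as the arm can. A call with a gripper value outside its range is refused whole. The fingers move at their own pace and stop on an object; "grip_force" is the grip in N (left out, the last holds). Time passes only in rows, so rows that repeat a pose let the fingers close. It gives the time, the measured TCP pose, the force, the opening and the grip force at its end, in the units of the state.
- env.state(): the state, without advancing time (a new reading comes with each control period).
- eyes.grab_frame(name): name is "side" or "top" or "wrist"; returns a dict with "frame" (480x640x3 uint8, red, green, blue), "fx", "fy", "cx", "cy" (pixels), "pose" (4x4, takes a point from camera to world coordinates). Camera axes: x right, y down, z forward; pixel columns grow to the right and rows downward; lengths in mm; the calibration is good to about 2 mm. The wrist camera is an equidistant fisheye: a pixel r from the principal point sees the ray r / f radians off the axis. A picture is of the moment at which its call begins. There is no depth.
- env.job_done(): hands the job in; it is judged then, once.
The state is a dict: "time_s": time; "qpos": joint angles; "qvel": joint speeds; "effort": joint torques, N m; "ee_pos": TCP position; "ee_rot": TCP orientation; "force": force on the tool from outside, world axes, zero at the start; "torque": the same for the moment, N m; "gripper_width": finger opening in mm; "gripper_force": force on a finger pad.
Only numpy, scipy, OpenCV 4.12 (cv2) and the standard library are available. Lean on these libraries where they do the work, as an engineer would, in place of code of your own. Each camera call takes 0.05 s, during which the arm holds its last target. There are 200 camera calls.

## Working session

There is one attempt and no reset: what is moved stays moved. The work goes in short steps, Python scripts to look and compute and a tool call to move; the robot and the scene stay as the last step left them, time stands still between calls to the robot, and variables do not carry over. Pictures are saved under pics/ and viewed, at most 10 in all, crops included, and the job is handed in when it is done.

Besides the shell and the picture viewer there is one more tool, called after "Request:" in YAML: its name, and indented under it one key for each argument. send_rows: Moves the arm, as the interface text tells. Its arguments: {"type":"object","properties":{"grip":{"type":"array"},"xyz":{"type":"array"},"yaw":{"type":"array"},"grip_force":{"type":"number"}},"required":["grip","xyz","yaw"]}

```bash
mkdir -p pics; ls
python3 - <<'E'
from workcell import env, eyes
import cv2,pickle
d={}
for n in ["side","top"]:
    f=eyes.grab_frame(n); d[n]=f
    cv2.imwrite(f"pics/{n}0.png",f["frame"][:,:,::-1]); print(n,f["fx"],f["fy"],f["cx"],f["cy"],f["pose"])
pickle.dump(d,open("f0.pkl","wb"))
print(env.state())
E
```

```text
pics
side 514.3140878940834 514.3140878940834 309.68998009706195 242.63257252503664 [[ 7.19897740e-01 -3.87241585e-01  5.76013194e-01 -1.36250459e+02]
 [-6.93726672e-01 -4.27923419e-01  5.79331383e-01 -7.01696013e+02]
 [ 2.21483317e-02 -8.16655069e-01 -5.76700918e-01  7.97951332e+02]
 [ 0.00000000e+00  0.00000000e+00  0.00000000e+00  1.00000000e+00]]
top 539.9773291449815 539.9773291449815 329.62463328607106 232.6374700610471 [[-1.77390011e-02 -9.81730110e-01  1.89450045e-01  2.49718803e+02]
 [-9.99782831e-01  1.94892882e-02  7.37963594e-03 -5.53850770e+01]
 [-1.09370573e-02 -1.89277995e-01 -9.81862629e-01  1.45153137e+03]
 [ 0.00000000e+00  0.00000000e+00  0.00000000e+00  1.00000000e+00]]
{'time_s': 0.1, 'qpos': array([ 7.53442825e+01,  1.83475249e+01,  8.96973842e+01,  1.04550436e-03,
        7.20443848e+01, -1.14602872e+00]), 'qvel': array([ 0.10376487, -0.17843055, -0.23218092, -0.01354922, -0.00817625,
        0.06535543]), 'effort': array([ 1.54550169e-03, -4.13332415e+01, -2.32509130e+01,  7.28363357e-02,
        4.21650661e-02, -6.94474784e-05]), 'ee_pos': array([134.20954374, 558.6676825 , 213.22266709]), 'ee_rot': array([-1.79910744e+02, -2.77981683e-03,  1.66489986e+02]), 'force': array([-0.13834729, -0.73087215, -0.13987737]), 'torque': array([-0.0373609 ,  0.01643577,  0.01683906]), 'gripper_force': 0.0, 'gripper_width': 91.16657617378524}
```

View pics/side0.png

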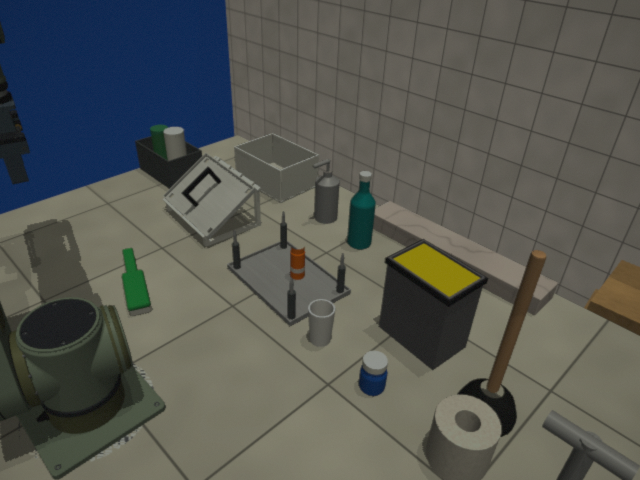

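View pics/top0.png

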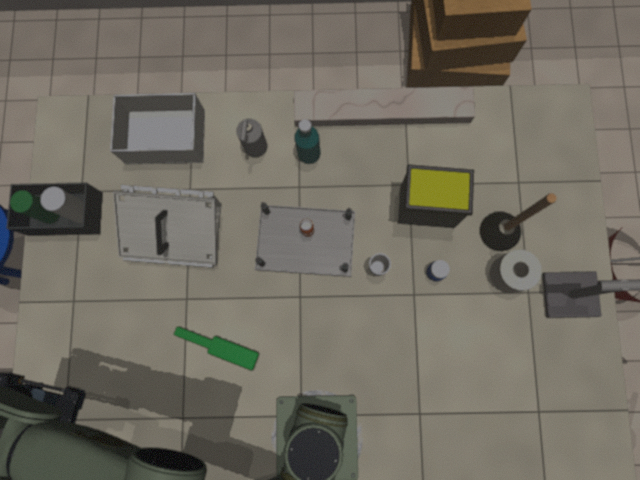

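The top view shows the shelf at left (px 118–218, 190–267), the rack in the middle with posts near (265,207), (349,210), (344,267) and (260,264), and the can at (307,228). The cup is at (376,265), the jar at (437,270) and the bin at (438,190). I'll zoom in for measurement.

Run:
```python
import cv2,pickle,numpy as np
d=pickle.load(open("f0.pkl","rb"))
T=d["top"]["frame"][:,:,::-1];S=d["side"]["frame"][:,:,::-1]
def up(I,x0,x1,y0,y1,k): 
    c=cv2.resize(I[y0:y1,x0:x1],None,fx=k,fy=k,interpolation=cv2.INTER_CUBIC)
    c=cv2.convertScaleAbs(c,alpha=1.6,beta=10)
    for x in range(-(-x0//20)*20,x1,20): cv2.putText(c,str(x),(int((x+.5-x0)*k),8),0,.3,(0,255,255)); cv2.line(c,(int((x+.5-x0)*k),8),(int((x+.5-x0)*k),14),(0,255,255))
    for y in range(-(-y0//20)*20,y1,20): cv2.putText(c,str(y),(0,int((y+.5-y0)*k)),0,.3,(0,255,255)); cv2.line(c,(22,int((y+.5-y0)*k)),(28,int((y+.5-y0)*k)),(0,255,255))
    return c
cv2.imwrite("pics/a.png",np.vstack([up(T,105,235,175,275,6)[:, :780],]))
cv2.imwrite("pics/b.png",up(T,250,400,195,285,5.3))
cv2.imwrite("pics/c.png",up(S,220,380,190,310,5))
```

```text
(no output)
```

View pics/a.png

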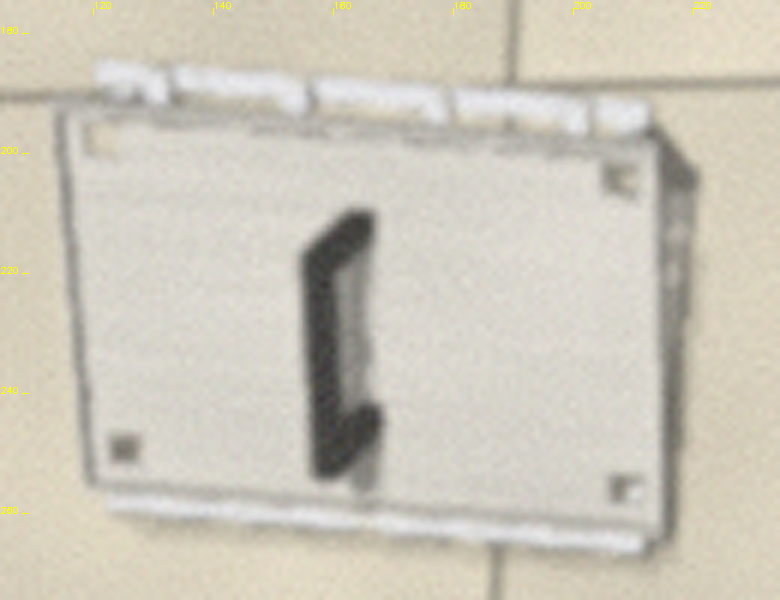

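View pics/b.png

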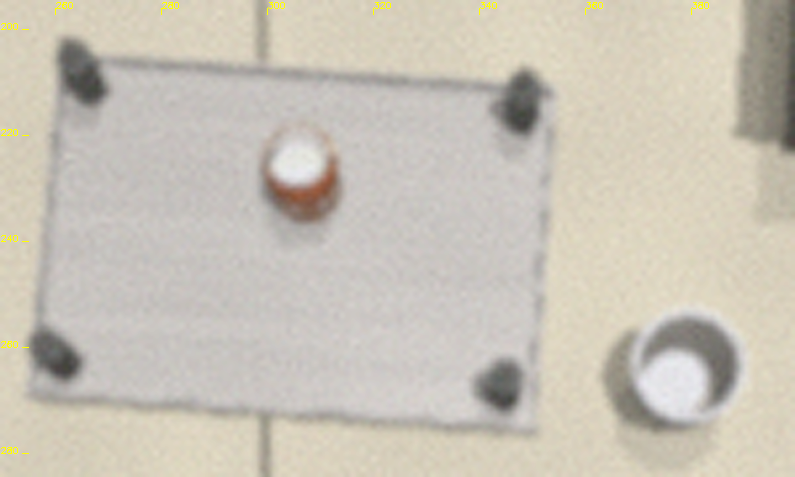

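View pics/c.png

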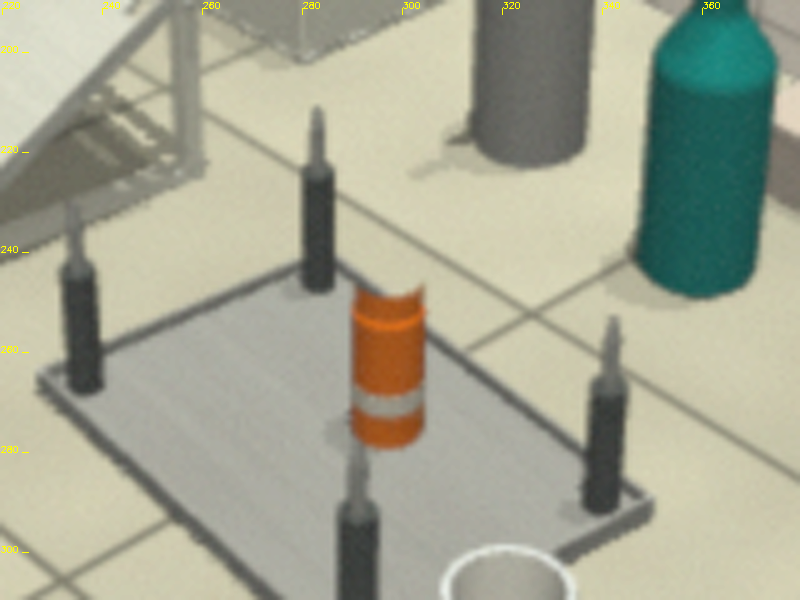

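The crops give these measurements:
- **Shelf:** holes at (121.5,197), (208,204), (125,249) and (209,256).
- **Rack:** top-view pin tips at (262.7,202.4), (349,208), (257,258) and (346,263).
- **Cup:** rim at (379,264).
- **Can:** top at (306,225).

Next I'll crop the shelf in the side view.

Run:
```python
import cv2,pickle,numpy as np
d=pickle.load(open("f0.pkl","rb"))
S=d["side"]["frame"][:,:,::-1]
c=cv2.resize(S[140:250,155:275],None,fx=5.4,fy=5.4,interpolation=cv2.INTER_CUBIC)
cv2.imwrite("pics/d.png",cv2.convertScaleAbs(c,alpha=1.5,beta=10))
for n in ("top","side"):
    I=d[n]["frame"].astype(int); m=((I[...,0]>120)&(I[...,1]>110)&(I[...,2]<60)).astype(np.uint8)
    k,l,s,ce=cv2.connectedComponentsWithStats(m); i=1+s[1:,4].argmax()
    cs,_=cv2.findContours((l==i).astype(np.uint8),0,2); print(n,s[i],ce[i],cv2.approxPolyDP(cs[0],4,True).reshape(-1,2).tolist())
```

```text
top [ 410  169   59   40 2036] [439.1453831  188.68516699] [[412, 170], [411, 204], [467, 207], [468, 174]]
side [ 395  244   84   52 2029] [436.35140463 269.14194184] [[395, 258], [448, 295], [478, 278], [424, 244]]
```

View pics/d.png

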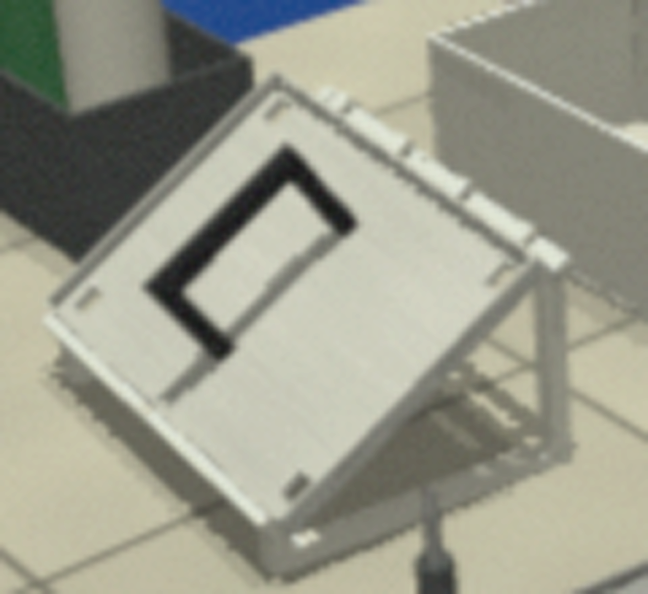

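Side view: shelf holes at (206,159), (247,190), (171,194.5) and (209,229), with the handle bar centre at about (196,180). Now I'll fit the poses.

```bash
cat > h.py <<'E'
import pickle,numpy as np
from scipy.optimize import least_squares
from scipy.spatial.transform import Rotation as R
def proj(f,P):
    M=np.linalg.inv(f["pose"]); p=np.atleast_2d(P)@M[:3,:3].T+M[:3,3]
    return np.c_[f["fx"]*p[:,0]/p[:,2]+f["cx"],f["fy"]*p[:,1]/p[:,2]+f["cy"]]
def fit(d,obs,x0,pose):
    """obs: list of (cam, local xyz, pixel); pose(x)->R,t"""
    def res(x):
        r,t=pose(x); return np.concatenate([(proj(d[c],r@np.array(l,float)+t)[0]-px) for c,l,px in obs])
    s=least_squares(res,x0,loss="soft_l1",f_scale=1.0); return s.x,res(s.x).reshape(-1,2)
rz=lambda a:R.from_euler("z",a).as_matrix()
flat=lambda x:(rz(x[2]/100),np.array([x[0],x[1],0]))
shelf=lambda x:(rz(x[3]/100)@R.from_euler("y",-.56).as_matrix(),np.array(x[:3]))
E
python3 - <<'E'
from h import *
np.set_printoptions(precision=1,suppress=True)
d=pickle.load(open("f0.pkl","rb"))
A,B=72,112
o=[("top",(A,B,118),(262.7,202.4)),("top",(A,-B,118),(349.1,208.1)),("top",(-A,B,118),(256.7,257.7)),("top",(-A,-B,118),(345.7,262.8)),
("top",(90,-130,14),(353.8,211.9)),("top",(-90,-130,14),(350.4,276)),("top",(-90,130,14),(255.2,269)),
("side",(-A,B,118),(234.3,230.1)),("side",(A,B,118),(282.9,211.1)),("side",(A,-B,118),(342.1,253.1)),("side",(-A,-B,118),(290.9,278.5)),
("side",(-A,B,78),(235.1,243.1)),("side",(A,B,78),(283.1,223.5)),("side",(A,-B,78),(340.9,266.5)),("side",(-A,-B,78),(291.1,291.1))]
x,r=fit(d,o,[550,0,0],flat); print("rack",x,"\n",r.tolist() and r)
s=[("top",(A,B,5),(121.5,197.3)),("top",(A,-B,5),(207.8,204.2)),("top",(-A,B,5),(125.2,249.2)),("top",(-A,-B,5),(209,256)),
("top",(90,130,13),(114.5,192)),("top",(-90,130,13),(119.5,255.7)),("top",(90,-130,13),(214.2,198.3)),("top",(-90,-130,13),(214.5,264.5)),
("side",(A,B,5),(206,159.3)),("side",(A,-B,5),(247.1,189.9)),("side",(-A,B,5),(171,194.5)),("side",(-A,-B,5),(209.3,229.3)),
("side",(0,0,60),(196.4,180.4)),("top",(0,0,66),(157.8,234.8))]
x,r=fit(d,s,[550,400,80,0],shelf); print("shelf",x,"\n",r)
Q,t=shelf(x); print("handle",Q@[0,0,60]+t, "bin flap z185:")
b=[("top",(0,0,185),(439.1,188.7)),("side",(0,0,185),(436.4,269.1))]+[("top",(X,Y,186),p) for X,Y,p in [(45,71,(412,170)),(-45,71,(411,204)),(-45,-71,(467,207)),(45,-71,(468,174))]]
x,r=fit(d,b,[600,-300,0],flat); print("bin",x,"\n",r)
# can: top disc centre, side axis; cup rim
pt=lambda x:(np.eye(3),np.array([x[0],x[1],0]))
x,r=fit(d,[("top",(0,0,96),(306.1,224.7))],[550,0],pt);print("can top",x, proj(d["side"],[[*x,6],[*x,96]]))
x,r=fit(d,[("top",(0,0,90),(379.3,263.7))],[550,-200],pt);print("cup top",x, proj(d["side"],[[*x,90]]))
E
```

```text
rack [508.3  21.7  -9. ] 
 [[-1.2 -0.5]
 [ 0.2 -0.2]
 [-0.7  0.1]
 [-0.2  1.3]
 [ 1.6 -1. ]
 [ 0.7  0.4]
 [-1.   0.5]
 [-0.4 -0.4]
 [ 0.1 -0.5]
 [ 0.4 -0.3]
 [ 0.2 -1. ]
 [-0.2  0.4]
 [ 0.1  0.4]
 [ 0.6  0.5]
 [-0.   0.9]]
shelf [538.8 379.3  79.  -10.2] 
 [[-0.3  0.2]
 [ 0.3  0.2]
 [ 0.1  0.1]
 [ 0.   0.2]
 [-2.2 -0.9]
 [-1.7  0.5]
 [ 0.1  0.9]
 [ 0.6 -0.3]
 [ 0.5  0.2]
 [ 0.8  0.2]
 [ 0.5 -0. ]
 [ 0.4 -0.1]
 [ 0.4  0. ]
 [-0.2  1.1]]
handle [507.1 382.5 129.8] bin flap z185:
bin [ 597.3 -314.1   -8.6] 
 [[ 0.5 -0.1]
 [-0.5 -0.4]
 [-0.9 -1.1]
 [-1.4  0.7]
 [ 1.8  1.5]
 [ 1.5 -1.5]]
can top [533.2  14.8] [[296.3 275.7]
 [296.6 245.8]]
cup top [ 429.7 -169.8] [[320.9 307.4]]
```

Request:
send_rows:
  grip: [1,1,1,1,1,1,1,1]
  xyz:
    - [0.012,-0.016,0]
    - [0.036,-0.048,0]
    - [0.06,-0.08,0]
    - [0.084,-0.112,0]
    - [0.108,-0.144,0]
    - [0.132,-0.176,0]
    - [0.156,-0.208,0]
    - [0.18,-0.24,0]
  yaw: [2,4,6,8.5,8.5,8.5,8.5,8.5]

```text
time_s: 0.77
ee_pos: [314.8, 317.2, 213.8]
ee_rot: [-180.0, -0.0, 175.0]
force: [1.3, 1.4, -0.3]
gripper_width: 91.2
gripper_force: 0.0
```

Request:
send_rows:
  grip: [1,1,1,1,1,1,1,1]
  xyz:
    - [0.024,-0.032,0]
    - [0.048,-0.064,0]
    - [0.072,-0.096,0]
    - [0.096,-0.128,0]
    - [0.12,-0.16,0]
    - [0.144,-0.192,0]
    - [0.168,-0.224,0]
    - [0.192,-0.256,0]
  yaw: [0,0,0,0,0,0,0,0]

```text
time_s: 1.43
ee_pos: [506.9, 61.2, 213.7]
ee_rot: [180.0, -0.0, 175.0]
force: [0.6, 0.1, -0.2]
gripper_width: 91.1
gripper_force: 0.0
```

Request:
send_rows:
  grip: [1,1,1,1,1,1,1,1]
  xyz:
    - [0.013,-0.023,0]
    - [0.026,-0.046,-0.02]
    - [0.026,-0.046,-0.05]
    - [0.026,-0.046,-0.08]
    - [0.026,-0.046,-0.11]
    - [0.026,-0.046,-0.14]
    - [0.026,-0.046,-0.155]
    - [0.026,-0.046,-0.162]
  yaw: [0,0,0,0,0,0,0,0]

```text
time_s: 2.1
ee_pos: [530.1, 17.0, 49.0]
ee_rot: [-180.0, -0.3, 175.0]
force: [-0.4, 0.4, 0.2]
gripper_width: 91.0
gripper_force: 0.0
```

Request:
send_rows:
  grip: [0.2,-0.2,-0.5,-0.5,-0.5,-0.5,-0.5,-0.5]
  grip_force: 10
  xyz:
    - [0,0,0]
    - [0,0,0]
    - [0,0,0]
    - [0,0,0]
    - [0,0,0]
    - [0,0,0]
    - [0,0,0]
    - [0,0,0]
  yaw: [0,0,0,0,0,0,0,0]

```text
time_s: 2.77
ee_pos: [532.5, 17.1, 52.3]
ee_rot: [180.0, 0.0, 175.0]
force: [0.4, -1.0, 0.2]
gripper_width: 40.9
gripper_force: 0.0
```

Request:
send_rows:
  grip: [-0.6,-0.6,-0.6,-0.6]
  xyz:
    - [0,0,0]
    - [0,0,0]
    - [0,0,0]
    - [0,0,0]
  yaw: [0,0,0,0]

```text
time_s: 3.1
ee_pos: [532.5, 17.1, 52.1]
ee_rot: [180.0, 0.0, 175.0]
force: [0.1, 1.1, 1.9]
gripper_width: 35.6
gripper_force: 10.0
```

Request:
send_rows:
  grip: [-0.6,-0.6,-0.6,-0.6,-0.6,-0.6,-0.6,-0.6]
  xyz:
    - [0,0,0.01]
    - [0,0,0.04]
    - [0,0,0.075]
    - [0,0,0.11]
    - [0,0,0.145]
    - [0.002,-0.01,0.18]
    - [0.005,-0.035,0.205]
    - [0.01,-0.065,0.215]
  yaw: [0,0,0,0,0,0,0,0]

```text
time_s: 3.77
ee_pos: [543.6, -47.6, 272.4]
ee_rot: [180.0, 0.5, 175.1]
force: [0.1, 0.2, -0.7]
gripper_width: 35.5
gripper_force: 10.0
```

Request:
send_rows:
  grip: [-0.6,-0.6,-0.6,-0.6,-0.6,-0.6,-0.6,-0.6]
  xyz:
    - [0.006,-0.035,0]
    - [0.012,-0.07,0]
    - [0.018,-0.105,0]
    - [0.024,-0.14,0]
    - [0.03,-0.175,0]
    - [0.036,-0.21,0]
    - [0.04,-0.245,0]
    - [0.043,-0.263,0]
  yaw: [0,0,0,0,0,0,0,0]

```text
time_s: 4.43
ee_pos: [584.8, -314.9, 266.7]
ee_rot: [-179.9, -0.0, 174.8]
force: [0.9, 0.1, -1.5]
gripper_width: 35.6
gripper_force: 10.0
```

Request:
send_rows:
  grip: [-0.6,-0.6]
  xyz:
    - [0,0,0]
    - [0,0,0]
  yaw: [0,0]

```text
time_s: 4.6
ee_pos: [584.9, -311.5, 266.6]
ee_rot: [179.9, -0.1, 174.9]
force: [-0.6, -0.0, -1.2]
gripper_width: 35.6
gripper_force: 10.0
```

Run:
```python
from workcell import env, eyes
import cv2,numpy as np
a=eyes.grab_frame("side")["frame"];b=eyes.grab_frame("top")["frame"]
c=np.hstack([cv2.resize(I[y:y+200,x:x+200],(400,400),interpolation=2) for I,x,y in ((a,320,120),(b,340,100))])
cv2.imwrite("pics/e.png",cv2.convertScaleAbs(c[:,:,::-1],alpha=1.5,beta=10))
```

```text
(no output)
```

View pics/e.png

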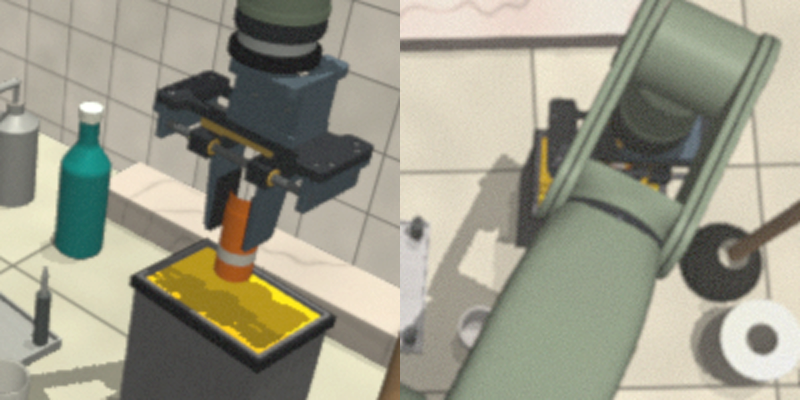

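The can is held just above the flap, clear of the bin's rim.

Request:
send_rows:
  grip: [-0.6,-0.6,-0.6,-0.6,-0.6,-0.6,-0.6,-0.6]
  xyz:
    - [0,0,-0.008]
    - [0,0,-0.02]
    - [0,0,-0.035]
    - [0,0,-0.05]
    - [0,0,-0.065]
    - [0,0,-0.08]
    - [0,0,-0.095]
    - [0,0,-0.105]
  yaw: [0,0,0,0,0,0,0,0]

```text
time_s: 5.37
ee_pos: [584.6, -309.1, 160.4]
ee_rot: [179.9, -0.1, 175.1]
force: [-0.7, -0.2, -1.2]
gripper_width: 35.5
gripper_force: 10.0
```

Request:
send_rows:
  grip: [-0.6,-0.6,-0.6,-0.6,-0.6,-0.6]
  xyz:
    - [0,0,-0.012]
    - [0,0,-0.024]
    - [0,0,-0.034]
    - [0,0,-0.039]
    - [0,0,-0.039]
    - [0,0,-0.039]
  yaw: [0,0,0,0,0,0]

```text
time_s: 5.87
ee_pos: [585.3, -310.6, 123.0]
ee_rot: [180.0, -0.0, 175.0]
force: [0.0, -0.2, -0.6]
gripper_width: 35.6
gripper_force: 10.0
```

Request:
send_rows:
  grip: [0,0.3,0.3,0.3,0.3,0.3,0.3,0.3]
  xyz:
    - [0,0,0]
    - [0,0,0]
    - [0,0,0]
    - [0,0,0]
    - [0,0,0]
    - [0,0,0]
    - [0,0,0]
    - [0,0,0]
  yaw: [0,0,0,0,0,0,0,0]

```text
time_s: 6.53
ee_pos: [585.4, -311.0, 123.1]
ee_rot: [-180.0, 0.0, 175.0]
force: [-0.0, -0.5, 1.5]
gripper_width: 59.2
gripper_force: 0.2
```

Request:
send_rows:
  grip: [0.3,0.3,0.3,0.3,0.3,0.3,0.3,0.3]
  xyz:
    - [0,0,0.005]
    - [0,0,0.015]
    - [0,0,0.03]
    - [0,0,0.045]
    - [0,0,0.06]
    - [0,0,0.08]
    - [0,0,0.105]
    - [0,0,0.13]
  yaw: [0,0,0,0,0,0,0,0]

```text
time_s: 7.2
ee_pos: [585.2, -310.8, 254.8]
ee_rot: [-180.0, 0.0, 175.0]
force: [-0.5, -0.3, 0.5]
gripper_width: 59.0
gripper_force: 0.0
```

Request:
send_rows:
  grip: [0.3,0.3,0.3,0.3,0.3,0.3,0.3,0.3]
  xyz:
    - [-0.002,0.02,0]
    - [-0.006,0.055,0]
    - [-0.01,0.095,0]
    - [-0.015,0.135,0]
    - [-0.02,0.175,0]
    - [-0.025,0.215,0]
    - [-0.03,0.255,0]
    - [-0.034,0.295,0]
  yaw: [0,0,0,0,0,0,0,-0.7]

```text
time_s: 7.87
ee_pos: [550.9, -14.1, 254.3]
ee_rot: [180.0, 0.1, 174.3]
force: [0.7, -0.8, 0.1]
gripper_width: 59.3
gripper_force: 0.0
```

Request:
send_rows:
  grip: [0.3,0.3,0.3,0.3,0.3,0.3,0.3,0.3]
  xyz:
    - [-0.004,0.04,0]
    - [-0.008,0.08,0]
    - [-0.013,0.12,0]
    - [-0.018,0.16,0]
    - [-0.023,0.2,0]
    - [-0.028,0.24,0]
    - [-0.033,0.28,0]
    - [-0.038,0.32,0]
  yaw: [0,0,0,0,0,0,0,0]

```text
time_s: 8.53
ee_pos: [512.9, 306.2, 254.3]
ee_rot: [179.9, 0.1, 174.3]
force: [0.8, -0.2, 0.2]
gripper_width: 59.7
gripper_force: 0.0
```

Request:
send_rows:
  grip: [0.1,0.1,0,0,0,0]
  xyz:
    - [-0.003,0.03,0]
    - [-0.006,0.06,0]
    - [-0.007,0.075,0]
    - [-0.007,0.078,0]
    - [-0.007,0.078,0]
    - [-0.007,0.078,0]
  yaw: [0,0,0,0,0,0]

```text
time_s: 9.03
ee_pos: [506.6, 380.7, 253.2]
ee_rot: [-180.0, 0.0, 174.2]
force: [0.0, 0.2, 0.2]
gripper_width: 45.6
gripper_force: 0.0
```

Run:
```python
from workcell import env, eyes
import cv2,numpy as np
fs={n:eyes.grab_frame(n)["frame"] for n in ("side","top","wrist")}
for n in ("top","side"):
    I=fs[n].astype(int); m=((I[...,0]>120)&(I[...,1]>110)&(I[...,2]<60)); o=(I[...,0]>120)&(I[...,1]<90)&(I[...,2]<50)
    ys,xs=np.nonzero(m); print(n,m.sum(),xs.mean(),ys.mean(),"orange",o.sum())
c=np.hstack([cv2.resize(fs["wrist"],(533,400)),cv2.resize(fs["side"][130:330,140:273],(266,400))])
cv2.imwrite("pics/f.png",cv2.convertScaleAbs(c[:,:,::-1],alpha=1.4,beta=10)); print(env.state()["ee_pos"])
```

```text
top 2087 439.10206037374223 188.65596550071874 orange 0
side 2060 436.40242718446603 269.271359223301 orange 0
[506.80592814 380.45887698 253.37549314]
```

View pics/f.png

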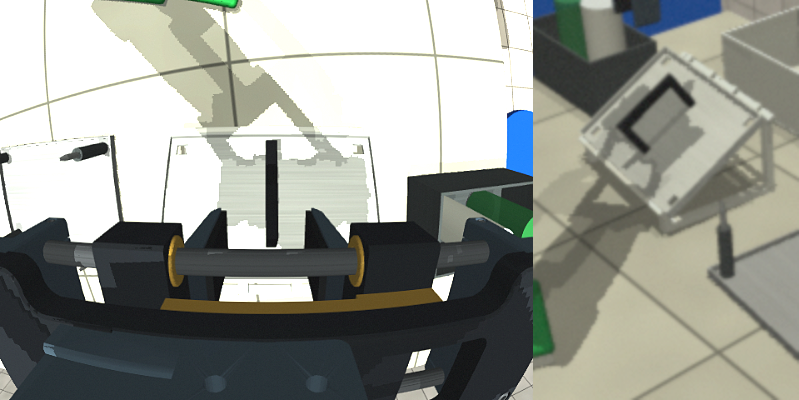

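The flap is shut again with no orange visible, so the can is in the bin. The wrist view shows the handle centred between the fingers.

Request:
send_rows:
  grip: [0,0,0,0,0,0,0,0]
  xyz:
    - [0,0.001,-0.015]
    - [0,0.001,-0.045]
    - [0,0.001,-0.075]
    - [0,0.001,-0.1]
    - [0,0.001,-0.12]
    - [0,0.001,-0.135]
    - [0,0.001,-0.142]
    - [0,0.001,-0.142]
  yaw: [0,0,0,0,0,0,0,0]

```text
time_s: 9.85
ee_pos: [505.8, 381.6, 109.5]
ee_rot: [-179.9, -0.1, 174.2]
force: [0.2, 0.4, 0.1]
gripper_width: 45.7
gripper_force: 0.0
```

Request:
send_rows:
  grip: [-0.3,-0.6,-0.9,-0.9,-0.9,-0.9,-0.9,-0.9]
  grip_force: 12
  xyz:
    - [0,0,0]
    - [0,0,0]
    - [0,0,0]
    - [0,0,0]
    - [0,0,0]
    - [0,0,0]
    - [0,0,0]
    - [0,0,0]
  yaw: [0,0,0,0,0,0,0,0]

```text
time_s: 10.52
ee_pos: [506.5, 384.0, 111.7]
ee_rot: [179.9, 0.0, 174.3]
force: [-1.0, 3.2, 3.1]
gripper_width: 12.0
gripper_force: 12.0
```

Request:
send_rows:
  grip: [-0.9,-0.9,-0.9,-0.9,-0.9,-0.9,-0.9,-0.9]
  xyz:
    - [0,0,0.004]
    - [0,0,0.012]
    - [0,0,0.024]
    - [0,0,0.038]
    - [0,0,0.052]
    - [0,0,0.066]
    - [0,0,0.08]
    - [0,0,0.09]
  yaw: [0,0,0,0,0,0,0,0]

```text
time_s: 11.18
ee_pos: [506.2, 382.5, 201.7]
ee_rot: [-179.9, -0.0, 174.3]
force: [0.1, 0.5, -4.7]
gripper_width: 11.7
gripper_force: 12.0
```

Run:
```python
from workcell import env, eyes
import cv2,numpy as np
fs={n:eyes.grab_frame(n)["frame"] for n in ("side","wrist")}
c=np.hstack([cv2.resize(fs["wrist"],(400,300)),cv2.resize(fs["side"][50:250,120:387],(400,300))])
cv2.imwrite("pics/g.png",cv2.convertScaleAbs(c[:,:,::-1],alpha=1.4,beta=10)); s=env.state();print(s["ee_pos"],s["force"],s["torque"],s["gripper_width"],s["gripper_force"])
```

```text
[507.05735625 383.22157866 202.64772712] [ 5.56202045e-01  3.14414147e-03 -3.84074204e+00] [-0.05694545  0.04543008 -0.01989693] 11.86517437681948 12.000016272068024
```

View pics/g.png

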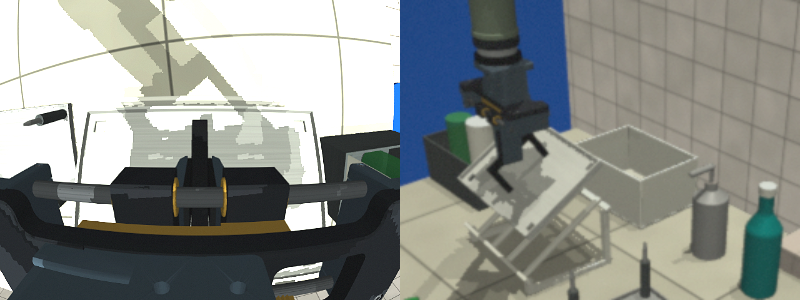

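The shelf is lifted but still tilted. I'll raise it further, then ease the grip so it swings level.

Request:
send_rows:
  grip: [-0.9,-0.9,-0.9,-0.9,-0.9,-0.9,-0.9,-0.9]
  xyz:
    - [0,0,0.01]
    - [0,0,0.022]
    - [0,0,0.036]
    - [0,0,0.05]
    - [0,0,0.06]
    - [0,0,0.065]
    - [0,0,0.065]
    - [0,0,0.065]
  yaw: [0,0,0,0,0,0,0,0]

```text
time_s: 11.95
ee_pos: [506.1, 382.9, 265.3]
ee_rot: [-180.0, -0.1, 174.3]
force: [-0.6, -0.6, -5.2]
gripper_width: 12.1
gripper_force: 12.0
```

```bash
cat > tilt.py <<'E'
# tilt of the held shelf about its y: match image gradients at projected plate outline/holes in side+wrist
from h import *; import cv2
from workcell import env, eyes
def fish(f,P):
    M=np.linalg.inv(f["pose"]); p=P@M[:3,:3].T+M[:3,3]; rr=np.hypot(p[:,0],p[:,1]); th=np.arctan2(rr,p[:,2])
    return np.c_[f["fx"]*th*p[:,0]/rr+f["cx"],f["fy"]*th*p[:,1]/rr+f["cy"]]
def seg(a,b,n=60): return np.linspace(a,b,n)
def run(dyaw=0.0,pitches=np.arange(-.75,.31,.01)):
    s=env.state(); g=s["ee_pos"]+[0,0,19]; yaw=np.radians(s["ee_rot"][2]-180+dyaw)
    fs={n:eyes.grab_frame(n) for n in ("side","wrist")}; out={}
    edges=[seg((-90,-125,13),(-90,125,13)),seg((-90,-130,13),(80,-130,13)),seg((-90,130,13),(80,130,13)),seg((90,-125,13),(90,125,13))]
    for n,f in fs.items():
        I=cv2.GaussianBlur(f["frame"],(0,0),1.2).astype(np.float32).mean(2)
        G=np.dstack([cv2.Sobel(I,5,1,0),cv2.Sobel(I,5,0,1)])
        use=edges[:1] if n=="wrist" else [edges[0],edges[1],edges[3]]
        sc=[]
        for p in pitches:
            Q=rz(yaw)@R.from_euler("y",p).as_matrix(); v=0
            for e in use:
                P=(e-[0,0,60])@Q.T+g; u=fish(f,P) if n=="wrist" else proj(f,P)
                t=np.gradient(u,axis=0); nn=np.c_[-t[:,1],t[:,0]]/np.linalg.norm(t,axis=1,keepdims=True)
                ui=np.round(u).astype(int); ok=(ui>=0).all(1)&(ui[:,0]<640)&(ui[:,1]<480)
                if ok.sum()<10: continue
                q=G[ui[ok,1],ui[ok,0]]; v+=np.minimum(np.abs((q*nn[ok]).sum(1)),80).mean()
            sc.append(v)
        sc=np.array(sc); o=np.argsort(-sc)[:4]; out[n]=[(round(float(pitches[i]),2),round(float(sc[i]))) for i in o]
    print(out,"tcp",s["ee_pos"].round(1),"F",s["force"].round(1),"T",s["torque"].round(3))
if __name__=="__main__": run()
E
python3 tilt.py
```

```text
{'side': [(-0.38, 180), (-0.39, 179), (-0.37, 178), (-0.4, 175)], 'wrist': [(-0.6, 79), (-0.64, 78), (-0.65, 77), (-0.61, 76)]} tcp [506.1 382.9 265.3] F [-0.6 -0.6 -5.2] T [-0.051  0.107 -0.005]
```

Request:
send_rows:
  grip: [-0.9,-0.9,-0.9,-0.9,-0.9,-0.9]
  grip_force: 8
  xyz:
    - [0,0,0]
    - [0,0,0]
    - [0,0,0]
    - [0,0,0]
    - [0,0,0]
    - [0,0,0]
  yaw: [0,0,0,0,0,0]

```text
time_s: 12.55
ee_pos: [506.3, 383.1, 266.0]
ee_rot: [180.0, 0.0, 174.3]
force: [0.0, -0.9, -4.6]
gripper_width: 11.6
gripper_force: 8.0
```

```bash
python3 tilt.py
```

```text
{'side': [(-0.21, 178), (-0.2, 178), (-0.22, 176), (-0.19, 175)], 'wrist': [(-0.43, 80), (-0.44, 80), (-0.47, 79), (-0.46, 79)]} tcp [506.3 383.1 266. ] F [ 0.  -0.9 -4.6] T [ 0.     0.113 -0.033]
```

Request:
send_rows:
  grip: [-0.9,-0.9,-0.9,-0.9,-0.9,-0.9]
  grip_force: 6
  xyz:
    - [0,0,0]
    - [0,0,0]
    - [0,0,0]
    - [0,0,0]
    - [0,0,0]
    - [0,0,0]
  yaw: [0,0,0,0,0,0]

```text
time_s: 13.15
ee_pos: [506.4, 383.1, 266.0]
ee_rot: [180.0, 0.0, 174.3]
force: [0.4, 0.4, -4.8]
gripper_width: 11.9
gripper_force: 6.0
```

```bash
python3 tilt.py
```

```text
{'side': [(-0.06, 147), (-0.07, 146), (-0.05, 143), (-0.04, 141)], 'wrist': [(-0.29, 80), (-0.28, 80), (-0.31, 80), (-0.32, 79)]} tcp [506.4 383.1 266. ] F [ 0.4  0.4 -4.8] T [ 0.069 -0.004 -0.032]
```

Request:
send_rows:
  grip: [-0.9,-0.9,-0.9,-0.9,-0.9,-0.9]
  xyz:
    - [0,0,0]
    - [0,0,0]
    - [0,0,0]
    - [0,0,0]
    - [0,0,0]
    - [0,0,0]
  yaw: [0,0,0,0,0,0]

```text
time_s: 13.75
ee_pos: [506.4, 383.1, 266.0]
ee_rot: [180.0, 0.0, 174.3]
force: [-0.8, -0.0, -4.9]
gripper_width: 11.6
gripper_force: 6.0
```

```bash
python3 tilt.py
```

```text
{'side': [(-0.06, 148), (-0.07, 147), (-0.05, 144), (-0.04, 142)], 'wrist': [(-0.29, 80), (-0.28, 80), (-0.31, 80), (-0.32, 79)]} tcp [506.4 383.1 266. ] F [-0.8 -0.  -4.9] T [-0.013  0.077 -0.007]
```

```bash
cat > fit6.py <<'E'
from tilt import *
from scipy.optimize import minimize
def lines(): 
    L=[]
    for z in (13,): L+= [seg((-90,-130,z),(-90,130,z)),seg((90,-130,z),(90,130,z)),seg((-90,-130,z),(90,-130,z)),seg((-90,130,z),(90,130,z))]
    return L
def model(x,s):
    g=s["ee_pos"]+[0,0,19]; Q=rz(np.radians(s["ee_rot"][2]-180+x[4]))@R.from_euler("yx",[x[0]/100,x[5]/100]).as_matrix()
    return lambda e:(np.asarray(e,float)-[0,0,60]+[x[1],x[2],x[3]])@Q.T+g
def score(x,s,fs,GG,dbg=False):
    f_=model(x,s); v=0;per={}
    for n,f in fs.items():
        for k,e in enumerate(lines()):
            P=f_(e); u=fish(f,P) if n=="wrist" else proj(f,P)
            t=np.gradient(u,axis=0); nn=np.c_[-t[:,1],t[:,0]]/np.linalg.norm(t,axis=1,keepdims=True)
            q=np.dstack([cv2.remap(GG[n][...,c],u[:,0].astype(np.float32)[None],u[:,1].astype(np.float32)[None],1) for c in (0,1)])[0]
            w=np.minimum(np.abs((q*nn).sum(1)),60).mean(); per[n,k]=round(float(w)); v+=w
    if dbg: print(per)
    return -v+ .3*(x[1]/5)**2+.3*(x[2]/4)**2+.3*(x[3]/5)**2+.3*(x[4]/2)**2+.3*x[5]**2
def go(x0,cams=("side","top","wrist"),save=None):
    s=env.state(); fs={n:eyes.grab_frame(n) for n in cams}
    best=None
    for sig in (3.,1.5):
        GG={}
        for n,f in fs.items():
            I=cv2.GaussianBlur(f["frame"],(0,0),sig).astype(np.float32).mean(2)*sig; GG[n]=np.dstack([cv2.Sobel(I,5,1,0),cv2.Sobel(I,5,0,1)])
        r=minimize(score,x0,args=(s,fs,GG),method="Powell",options=dict(maxiter=30),bounds=[(-40,40),(-15,15),(-12,12),(-20,20),(-4,4),(-5,5)]); x0=r.x
    score(r.x,s,fs,GG,True); print("pitch/100,dx,dy,dz,dyaw,roll/100",r.x.round(1),round(r.fun))
    if save:
        o=[]
        for n in fs:
            im=fs[n]["frame"][:,:,::-1].copy(); f_=model(r.x,s)
            for e in lines():
                u=fish(fs[n],f_(e)) if n=="wrist" else proj(fs[n],f_(e))
                for q in u[::4]: cv2.circle(im,tuple(int(v) for v in q),0,(0,0,255),-1)
            o.append(im)
        cv2.imwrite(save,np.hstack([cv2.resize(o[0][100:400,100:400],(400,400)),cv2.resize(o[-1][:,0:480],(400,400))]))
        pickle.dump(fs,open("f1.pkl","wb"))
    return r.x
if __name__=="__main__": go([-6,0,0,0,0,0],save="pics/h.png")
E
python3 fit6.py
```

```text
{('side', 0): 48, ('side', 1): 47, ('side', 2): 53, ('side', 3): 41, ('top', 0): 31, ('top', 1): 16, ('top', 2): 55, ('top', 3): 25, ('wrist', 0): 29, ('wrist', 1): 8, ('wrist', 2): 14, ('wrist', 3): 45}
pitch/100,dx,dy,dz,dyaw,roll/100 [-21.1  -0.5  -5.7  -2.6   2.   -2.1] -409
```

Run:
```python
from h import *; import cv2
fs=pickle.load(open("f1.pkl","rb")); c=np.array([[507,383,235.]])
def crop(n):
    u=proj(fs[n],c)[0].astype(int); x0,y0=u-[60,45]; x0=max(x0,0); print(n,x0,y0)
    return cv2.convertScaleAbs(cv2.resize(fs[n]["frame"][y0:y0+90,x0:x0+120,::-1],(400,300),interpolation=2),alpha=1.5,beta=10)
w=fs["wrist"]["frame"][:,:,::-1]
cv2.imwrite("pics/i.png",np.vstack([np.hstack([crop("side"),crop("top")]),np.hstack([cv2.resize(w[80:380,60:460],(400,300)),cv2.resize(w,(400,300))])]))
print(fs["wrist"]["pose"].round(2).tolist(),fs["wrist"]["fx"],fs["wrist"]["cx"],fs["wrist"]["cy"])
```

```text
side 132 99
top 83 181
[[0.1, 0.96, 0.25, 438.63], [1.0, -0.1, -0.02, 390.89], [0.0, 0.25, -0.97, 438.33], [0.0, 0.0, 0.0, 1.0]] 371.64829954431775 319.18477342312843 232.48648841807767
```

View pics/i.png

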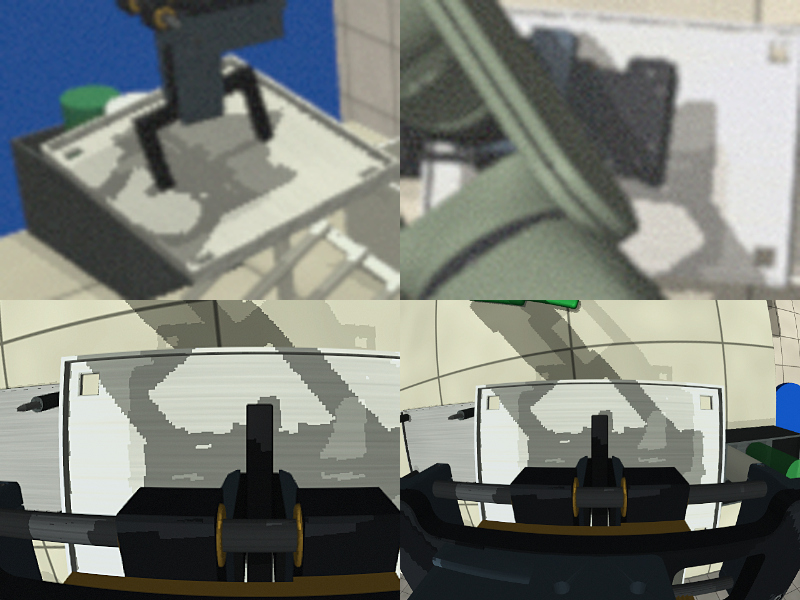

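Wrist view: shelf holes at (150,164) and (490,163). Side view: rim corners at (144,143.5), (189,184), (247,147) and (200.5,115.6). Top view: holes at (195,196) and (192,257). I'll fit the full pose from these.

```bash
cat > pf.py <<'E'
from h import *; import h
from tilt import fish
pj=h.proj
def pr(n,f,P): return fish(f,np.atleast_2d(P)) if n=="wrist" else pj(f,P)
def fit6(fs,obs,x0,off=(0,0,60)):
    po=lambda x:(R.from_euler("ZYX",[x[3]/100,x[4]/100,x[5]/100]).as_matrix(),np.array(x[:3]))
    def res(x):
        r,t=po(x); return np.concatenate([pr(c,fs[c],r@(np.array(l,float)-off)+t)[0]-px for c,l,px in obs])
    s=least_squares(res,x0,loss="soft_l1",f_scale=1.5); return s.x,res(s.x).reshape(-1,2)
E
python3 - <<'E'
from pf import *
np.set_printoptions(precision=1,suppress=True)
fs=pickle.load(open("f1.pkl","rb"))
W=[("wrist",(-72,-112,5),(150,164)),("wrist",(-72,112,5),(490,163)),("wrist",(-90,-130,13),(122,136)),("wrist",(-90,130,13),(518,135)),("wrist",(-51,0,66),(319,184))]
S=[("side",(-90,130,13),(144.1,143.5)),("side",(-90,-130,13),(189.4,184)),("side",(90,-130,13),(247.5,147.4)),("side",(90,130,13),(200.5,115.6)),("side",(-72,112,5),(154,144.4)),("side",(-72,-112,5),(192.4,176.5))]
T=[("top",(72,-112,5),(195,196)),("top",(-72,-112,5),(192,257.3))]
for o in (W+S+T,S+T,W):
    x,r=fit6(fs,o,[507,383,285,-10,0,0]); print(x,"\n",np.c_[r].T)
E
```

```text
[509.4 383.9 276.8  -9.8 -19.3   0.5] 
 [[ 0.2 -0.3  0.8 -0.9  0.  -0.1  0.6  4.8  1.  -0.2  1.4  0.4 -1.2]
 [-1.4 -0.9  0.2  0.4 -0.2 -1.9 -4.5  0.1 -0.5 -0.7 -0.6 -0.9 -0.6]]
[505.2 385.  273.9 -10.4 -23.6   0.7] 
 [[-0.3 -0.2  3.4  0.1 -0.3  0.7  0.1 -1.2]
 [ 0.1 -2.1 -0.  -0.9  1.   1.5  0.4  0.6]]
[509.4 383.9 278.   -9.7 -19.8   0.6] 
 [[-0.4  0.4  0.2 -0.2  0. ]
 [-0.7 -0.6  0.7  0.6 -0. ]]
```

The fit shows the shelf still pitched about −0.2 rad, with roughly 8 mm of slip. I'll lay it flat on a bare patch of table to level it and regrip firmly. First I'll find a free spot.

Run:
```python
from h import *
d=pickle.load(open("f0.pkl","rb")); f=d["top"]
def back(u,z=0):
    r=f["pose"][:3,:3]@[(u[0]-f["cx"])/f["fx"],(u[1]-f["cy"])/f["fy"],1]; c=f["pose"][:3,3]; return (c+r*(z-c[2])/r[2])[:2].round()
for n,u in dict(base_tl=(276,396),base_tr=(357,396),brush_near=(258,357),brush_r=(252,369),brush_top=(205,336),brush_tip=(175,331),brush_tip2=(178,326),cupfoot=(375,270),rackBL=(255,269),rackBR=(350,276),jar=(437,275)).items(): print(n,back(u))
```

```text
base_tl [102. 102.]
base_tr [  98. -108.]
brush_near [201. 149.]
brush_r [171. 165.]
brush_top [258. 290.]
brush_tip [272. 370.]
brush_tip2 [285. 363.]
cupfoot [ 425. -165.]
rackBL [434. 159.]
rackBR [410. -97.]
jar [ 408. -331.]
```

Request:
send_rows:
  grip: [-0.9,-0.9,-0.9,-0.9,-0.9,-0.9,-0.9,-0.9]
  grip_force: 12
  xyz:
    - [0,0,0]
    - [-0.003,-0.006,0]
    - [-0.01,-0.02,0]
    - [-0.02,-0.04,0]
    - [-0.033,-0.066,0]
    - [-0.047,-0.094,0]
    - [-0.062,-0.122,0]
    - [-0.077,-0.15,0]
  yaw: [0,0,0,0,0,0,0,0]

```text
time_s: 14.67
ee_pos: [428.1, 231.4, 266.0]
ee_rot: [-180.0, 0.0, 174.3]
force: [1.0, -0.3, -5.0]
gripper_width: 11.9
gripper_force: 12.0
```

Request:
send_rows:
  grip: [-0.9,-0.9,-0.9,-0.9,-0.9,-0.9,-0.9,-0.9]
  xyz:
    - [-0.015,-0.028,0]
    - [-0.03,-0.056,0]
    - [-0.045,-0.084,0]
    - [-0.06,-0.112,0]
    - [-0.075,-0.14,0]
    - [-0.088,-0.168,0]
    - [-0.1,-0.194,0]
    - [-0.11,-0.216,0]
  yaw: [0,0,0,0,0,0,0,0]

```text
time_s: 15.33
ee_pos: [317.4, 15.5, 266.2]
ee_rot: [-180.0, 0.0, 174.3]
force: [-0.5, -0.4, -4.5]
gripper_width: 11.7
gripper_force: 12.0
```

Request:
send_rows:
  grip: [-0.9,-0.9,-0.9,-0.9,-0.9,-0.9,-0.9,-0.9]
  xyz:
    - [-0.008,-0.016,0]
    - [-0.013,-0.026,0]
    - [-0.014,-0.032,-0.01]
    - [-0.014,-0.032,-0.03]
    - [-0.014,-0.032,-0.055]
    - [-0.014,-0.032,-0.08]
    - [-0.014,-0.032,-0.105]
    - [-0.014,-0.032,-0.125]
  yaw: [0,0,0,0,0,0,0,0]

```text
time_s: 16.0
ee_pos: [304.1, -15.0, 139.9]
ee_rot: [-180.0, -0.0, 174.3]
force: [-0.1, -0.3, -5.4]
gripper_width: 12.1
gripper_force: 12.0
```

Request:
send_rows:
  grip: [-0.9,-0.9,-0.9,-0.9,-0.9,-0.9,-0.9,-0.9]
  grip_force: 8
  xyz:
    - [0,0,-0.02]
    - [0,0,-0.04]
    - [0,0,-0.055]
    - [0,0,-0.066]
    - [0,0,-0.071]
    - [0,0,-0.075]
    - [0,0,-0.079]
    - [0,0,-0.082]
  yaw: [0,0,0,0,0,0,0,0]

```text
time_s: 16.67
ee_pos: [306.9, -15.1, 59.6]
ee_rot: [180.0, 0.2, 174.3]
force: [1.7, -0.8, -2.4]
gripper_width: 12.0
gripper_force: 8.0
```

Request:
send_rows:
  grip: [-0.9,-0.9,-0.9,-0.9,-0.9,-0.9]
  xyz:
    - [0,0,-0.003]
    - [0,0,-0.006]
    - [0,0,-0.009]
    - [0,0,-0.012]
    - [0,0,-0.012]
    - [0,0,-0.012]
  yaw: [0,0,0,0,0,0]

```text
time_s: 17.17
ee_pos: [305.8, -14.9, 47.0]
ee_rot: [180.0, 0.1, 174.3]
force: [1.0, -0.6, -3.4]
gripper_width: 12.1
gripper_force: 8.0
```

Request:
send_rows:
  grip: [-0.9,-0.9,-0.9,-0.9,-0.9]
  xyz:
    - [0,0,-0.002]
    - [0,0,-0.004]
    - [0,0,-0.006]
    - [0,0,-0.006]
    - [0,0,-0.006]
  yaw: [0,0,0,0,0]

```text
time_s: 17.58
ee_pos: [306.4, -15.0, 41.5]
ee_rot: [180.0, 0.1, 174.3]
force: [0.7, -0.7, 5.4]
gripper_width: 11.5
gripper_force: 8.0
```

Request:
send_rows:
  grip: [-0.7,-0.5,-0.5,-0.5]
  xyz:
    - [0,0,0]
    - [0,0,0]
    - [0,0,0]
    - [0,0,0]
  yaw: [0,0,0,0]

```text
time_s: 17.92
ee_pos: [304.9, -14.9, 40.8]
ee_rot: [180.0, -0.0, 174.3]
force: [0.1, 0.0, 0.0]
gripper_width: 22.6
gripper_force: 0.0
```

Run:
```python
from fit6 import *
x=go([0,0,0,0,0,0],cams=("side","top","wrist"))
x=go([0,4,0,0,0,0],cams=("side","top"))
print(env.state()["ee_pos"],env.state()["gripper_width"])
```

```text
{('side', 0): 41, ('side', 1): 26, ('side', 2): 51, ('side', 3): 38, ('top', 0): 29, ('top', 1): 15, ('top', 2): 30, ('top', 3): 8, ('wrist', 0): 52, ('wrist', 1): 1, ('wrist', 2): 46, ('wrist', 3): 47}
pitch/100,dx,dy,dz,dyaw,roll/100 [-8.1  0.3  3.3 -2.8 -1.1 -0.3] -383
{('side', 0): 42, ('side', 1): 36, ('side', 2): 58, ('side', 3): 40, ('top', 0): 18, ('top', 1): 26, ('top', 2): 10, ('top', 3): 25}
pitch/100,dx,dy,dz,dyaw,roll/100 [ 2.3  0.  -4.8  1.4  0.1 -1.1] -254
[305.22246163 -14.87947425  40.90777308] 22.84619593876958
```

Request:
send_rows:
  grip: [-0.9,-0.9,-0.9,-0.9,-0.9]
  grip_force: 40
  xyz:
    - [0,0,0]
    - [0,0,0]
    - [0,0,0]
    - [0,0,0]
    - [0,0,0]
  yaw: [0,0,0,0,0]

```text
time_s: 18.58
ee_pos: [305.3, -14.9, 41.0]
ee_rot: [180.0, -0.0, 174.3]
force: [0.1, 0.2, -1.0]
gripper_width: 11.8
gripper_force: 40.0
```

```bash
cat > fit3.py <<'E'
from fit6 import *
def flatfit(cams,z0=None,full=True,segs=None):
    s=env.state(); g=s["ee_pos"]; yaw0=s["ee_rot"][2]-180
    for n in cams:
        f=eyes.grab_frame(n); I=cv2.GaussianBlur(f["frame"],(0,0),1.2).astype(np.float32).mean(2); G=np.dstack([cv2.Sobel(I,5,1,0),cv2.Sobel(I,5,0,1)])
        L=[]
        for X in ((-90,90) if n!="wrist" else (-90,)): L.append(seg((X,-128,13),(X,128,13),120))
        for Y in (-130,130): L.append(seg((-90,Y,13),(90 if n!="wrist" else -20,Y,13),120))
        for X in ((-72,72) if n!="wrist" else (-72,)):
            for Y in (-112,112):
                for a,b in (((-7,-7),(-7,7)),((-7,7),(7,7)),((7,7),(7,-7)),((7,-7),(-7,-7))): L.append(seg((X+a[0],Y+a[1],5),(X+b[0],Y+b[1],5),15))
        def sc(x):
            Q=rz(np.radians(yaw0+x[2])); v=0
            for e in L:
                P=(e+[x[0],x[1],z0 if z0 is not None else g[2]+19-60])@Q.T+[g[0],g[1],0]
                u=fish(f,P) if n=="wrist" else proj(f,P)
                t=np.gradient(u,axis=0); nn=np.c_[-t[:,1],t[:,0]]/np.linalg.norm(t,axis=1,keepdims=True)
                q=np.dstack([cv2.remap(G[...,c],u[:,0].astype(np.float32)[None],u[:,1].astype(np.float32)[None],1) for c in (0,1)])[0]
                v+=np.minimum(np.abs((q*nn).sum(1)),120).sum()
            return v
        B=max(((sc((a,b,c)),a,b,c) for a in range(-10,11,2) for b in range(-8,9,2) for c in (-2,-1,0,1,2)))
        r=minimize(lambda x:-sc(x),B[1:],method="Nelder-Mead",options=dict(initial_simplex=[np.array(B[1:])+d for d in ((0,0,0),(2,0,0),(0,2,0),(0,0,1))]))
        print(n,r.x.round(1),round(-r.fun),"grid",B)
E
python3 -c "
from fit3 import *
flatfit(('side','top','wrist'),z0=0)"
```

```text
side [ 0.1 -2.3  0.1] 36695 grid (np.float64(36558.42363851273), 0, -2, 0)
top [-3.8 -8.1  1.2] 12717 grid (np.float64(12679.584196016429), -4, -8, 1)
wrist [ 5.5 -0.4 -0.2] 38203 grid (np.float64(35501.52029569253), 6, 0, 0)
```

Request:
send_rows:
  grip: [-0.9,-0.9,-0.9,-0.9,-0.9,-0.9,-0.9,-0.9]
  xyz:
    - [0,0,0.008]
    - [0,0,0.022]
    - [0,0,0.04]
    - [0,0,0.062]
    - [0,0,0.084]
    - [0,0,0.106]
    - [0,0,0.126]
    - [0,0,0.14]
  yaw: [0,0,0,0,0,0,0,0.6]

```text
time_s: 19.4
ee_pos: [305.1, -14.9, 182.0]
ee_rot: [-180.0, 0.0, 174.9]
force: [0.5, 0.6, -5.4]
gripper_width: 11.5
gripper_force: 40.0
```

Request:
send_rows:
  grip: [-0.9,-0.9,-0.9,-0.9,-0.9,-0.9,-0.9,-0.9]
  xyz:
    - [0.006,0.001,0.008]
    - [0.018,0.003,0.01]
    - [0.034,0.006,0.01]
    - [0.054,0.01,0.01]
    - [0.076,0.014,0.01]
    - [0.098,0.018,0.01]
    - [0.12,0.022,0.01]
    - [0.142,0.026,0.01]
  yaw: [0,0,0,0,0,0,0,0]

```text
time_s: 20.07
ee_pos: [448.6, 11.7, 188.9]
ee_rot: [-180.0, -0.2, 174.9]
force: [-0.6, -0.7, -4.6]
gripper_width: 11.4
gripper_force: 40.0
```

Request:
send_rows:
  grip: [-0.9,-0.9,-0.9,-0.9,-0.9,-0.9,-0.9,-0.9]
  xyz:
    - [0.02,0.004,0]
    - [0.036,0.007,0]
    - [0.048,0.009,0]
    - [0.056,0.01,0]
    - [0.059,0.011,0]
    - [0.059,0.011,0]
    - [0.059,0.011,0]
    - [0.059,0.011,0]
  yaw: [0,0,0,0,0,0,0,0]

```text
time_s: 20.73
ee_pos: [505.4, 21.9, 190.9]
ee_rot: [-180.0, -0.1, 174.9]
force: [-0.6, 0.2, -5.0]
gripper_width: 11.6
gripper_force: 40.0
```

Run:
```python
from fit3 import *
flatfit(('side','wrist'))
f=eyes.grab_frame("wrist"); cv2.imwrite("pics/w1.png",f["frame"][:,:,::-1]); pickle.dump(f,open("w1.pkl","wb"))
s=env.state();print(s["ee_pos"],s["ee_rot"],s["force"])
Q=rz(-.09)
print("pin tips/shoulders in wrist",fish(f,np.array([[-72,-112,118],[-72,112,118],[-72,-112,78],[-72,112,78.]])@Q.T+[508.3,21.7,0]).round())
print("holes dx=0",fish(f,np.array([[-72,-112,s["ee_pos"][2]-36],[-72,112,s["ee_pos"][2]-36]])@Q.T+[s["ee_pos"][0],s["ee_pos"][1],0]).round())
```

```text
side [ 0.  -3.2  0.3] 43745 grid (np.float64(43156.149474004334), 0, -4, 0)
wrist [ 5.5 -0.3 -0.1] 45961 grid (np.float64(43958.298629700286), 6, 0, 0)
[505.78349442  21.97824184 191.25541908] [1.79995792e+02 1.35231213e-02 1.74879220e+02] [-0.91777876  0.03809376 -4.74273799]
pin tips/shoulders in wrist [[157. 143.]
 [479. 143.]
 [178. 142.]
 [458. 142.]]
holes dx=0 [[132. 141.]
 [503. 141.]]
```

Request:
send_rows:
  grip: [-0.9,-0.9,-0.9,-0.9,-0.9,-0.9,-0.9]
  xyz:
    - [0,0,-0.006]
    - [0,0,-0.014]
    - [0,0,-0.021]
    - [0,0,-0.026]
    - [0,0,-0.027]
    - [0,0,-0.027]
    - [0,0,-0.027]
  yaw: [0,0,0,0,0,0,0]

```text
time_s: 21.47
ee_pos: [506.5, 22.1, 163.9]
ee_rot: [180.0, 0.0, 174.9]
force: [-0.3, -0.4, -4.7]
gripper_width: 11.6
gripper_force: 40.0
```

Run:
```python
from fit3 import *
f=eyes.grab_frame("wrist"); s=env.state(); p=s["ee_pos"]; print(p,s["force"])
I=f["frame"].astype(int).mean(2); Q=rz(np.radians(s["ee_rot"][2]-180))
for Y in (-112,112):
    h=fish(f,np.array([[-72+5.5,Y,p[2]-36],[-72+5.5,Y,p[2]-41]])@Q.T+[p[0],p[1],0]); t=fish(f,np.array([[-72,Y,118.]])@rz(-.09).T+[508.3,21.7,0])
    print("hole top/bottom",h.round(1).tolist(),"tip",t.round(1).tolist())
    x,y=h[0].round().astype(int); print("cols from",x-20,"rows from",y-18)
    for r in range(y-18,y+19,2): print(r,' '.join("%3d"%v for v in I[r,x-20:x+21:2]))
d=pickle.load(open("f0.pkl","rb")); A,B=72,112
S=[("side",(-A,B,118),(234.3,230.1)),("side",(A,B,118),(282.9,211.1)),("side",(A,-B,118),(342.1,253.1)),("side",(-A,-B,118),(290.9,278.5)),
("side",(-A,B,78),(235.1,243.1)),("side",(A,B,78),(283.1,223.5)),("side",(A,-B,78),(340.9,266.5)),("side",(-A,-B,78),(291.1,291.1))]
print("rack side only",fit(d,S,[508,21,-9],flat)[0])
```

```text
[506.63239179  22.10528976 164.15990214] [ 0.5288906   0.27771621 -3.50918273]
hole top/bottom [[132.6, 149.9], [136.3, 149.5]] tip [[139.5, 143.1]]
cols from 113 rows from 132
132 150 229 226 226 227 228 229 230 232 235 236 237 231 219 204 190 229 225 226 226 225
134 164 231 227 227 226 195 181 142 102 137 143 139 150 160 169 170 228 224 223 224 224
136 139 231 225 226 223 183  38 169 195 194 194 185 181 181 180 174 228 224 226 223 224
138 142 236 225 225 228 150  50 103  88  92  90 187 161 188 185 179 229 224 226 224 225
140 146 235 225 225 238  83  48  85 100 100 100  97  95 143  77 179 231 226 224 224 224
142 151 232 227 226 233 130  49  72  81 104 100  99 100  98  87 186 231 226 226 225 226
144 147 237 225 225 229  87  51  72  79  79 100 100 100  98  97 107 231 226 227 225 225
146 131 238 226 227 237 110  48  72  77  77  73 101  98  99  98 120 230 225 226 225 224
148 249 229 227 226 233 138  47  67  74  76  75 103  98  99  99  80 234 225 225 225 225
150 231 225 225 224 230 178  49  60  72  76  75  70 102  99  99  84 237 227 226 227 227
152 144 229 226 227 229 186  42  60  73  73
[... 1874 characters left out ...]
 133  52 184 231 226 226 226
156 143 131 227 224 224 233 202 210 214 211 211 209 208 211 115  64 201 229 225 225 226
158 146 134 229 226 225 230 195 191 132 165 181 152 124 154 139 118 190 226 224 224 224
160 144 131 229 225 225 226 227 227 228 231 230 232 233 232 234 231 223 226 225 224 226
162 142 127 229 224 223 223 224 223 224 224 225 224 223 226 226 225 226 226 225 226 227
164 144 123 229 224 224 223 224 224 224 223 224 225 224 224 224 224 223 224 223 223 226
166 166 231 226 223 224 225 226 225 225 225 226 226 226 225 225 225 226 225 224 224 227
168 148 226 222 223 224 223 223 223 224 224 224 224 225 225 226 226 226 225 226 227 230
rack side only [508.29218888  21.9938533   -9.12849311]
```

The shelf holes are at rows 134–158, and the +y pin tip shows about 3 px (1.8 mm) towards +x. I'll correct x by 2 mm, drop until the tips are inside the holes and check again.

Request:
send_rows:
  grip: [-0.9,-0.9,-0.9,-0.9,-0.9,-0.9,-0.9]
  xyz:
    - [0.002,0.0005,0]
    - [0.002,0.0005,0]
    - [0.002,0.0005,-0.003]
    - [0.002,0.0005,-0.007]
    - [0.002,0.0005,-0.01]
    - [0.002,0.0005,-0.01]
    - [0.002,0.0005,-0.01]
  yaw: [0,0,0,0,0,0,0]

```text
time_s: 22.1
ee_pos: [508.0, 22.6, 153.6]
ee_rot: [-180.0, -0.1, 174.9]
force: [0.3, 0.5, -4.1]
gripper_width: 11.6
gripper_force: 40.0
```

Run:
```python
from fit3 import *
f=eyes.grab_frame("wrist"); s=env.state(); p=s["ee_pos"]; print(p,s["force"])
I=f["frame"].astype(int).mean(2); Q=rz(np.radians(s["ee_rot"][2]-180))
for Y in (-112,112):
    h=fish(f,np.array([[-72+5.5,Y,p[2]-36],[-72+5.5,Y,p[2]-41]])@Q.T+[p[0],p[1],0]); t=fish(f,np.array([[-72,Y,118.]])@rz(-.09).T+[508.3,21.7,0])
    x,y=(h[0]+[0,-4]).round().astype(int); print("tip",t.round(1).tolist(),"col0",x-16)
    for r in range(y-14,y+17,2): print(r,' '.join("%3d"%v for v in I[r,x-16:x+17]))
```

```text
[508.27790499  22.59573163 153.82676672] [ 0.10284804  0.71869295 -4.42888122]
tip [[131.0, 141.2]] col0 117
132 226 226 226 227 227 228 227 228 228 229 229 230 230 232 233 234 235 236 237 236 232 226 221 217 179 171 190 207 230 226 226 226 226
134 227 227 227 228 228 184 185 188 178 171 167 163 155 150 145 144 142 139 138 146 150 154 161 161 175 186 184 216 229 225 225 224 225
136 226 225 226 229 225 119  74  44  38  45  90  93 169 196 193 189 186 183 182 182 182 180 177 183 208 205 190 209 228 225 224 224 224
138 225 225 225 229 226 166 149  92  50  50 101 100  95  93  89  92 204 189 179 164 183 181 176 191 208 204 193 195 230 225 225 226 224
140 225 224 225 227 236 170 157  73  46  50  87 104  99  99 101 100  96  96  93  82 194 185 181 175 204 209 208 196 230 226 225 225 224
142 227 226 227 228 229 196 186  75  47  55  88 104 100  99 100  99  99  99  96 103 158 137 174 197 161  57  47 172 235 226 225 225 225
144 224 224 225 227 223 184 182  84  48  51  75  97 103 101 100 100  99  99  99  96  87  72  67  57  57  53  81 194 232 228 227 226 226
146 226 225 226 227 233 189 184  98  44
[... 2690 characters left out ...]
 200 195 226 227 227
154 226 225 225 224 226 227 228 205 210 224 227 227 218 206 214 212 209 208 206 206 205 206 207 220 140  46  44 138 196 202 231 227 226
156 225 224 225 225 224 225 231 184 198 203 207 211 212 211 211 210 210 208 209 208 206 207 210 222 123  52  62 151 200 213 228 226 225
158 226 226 225 226 226 226 230 197 195 194 190 189 186 184 182 179 175 172 170 166 164 162 160 164 140 122 118 162 189 208 226 224 223
160 224 225 225 225 225 226 225 226 227 227 228 227 227 228 229 229 228 229 230 229 231 231 232 233 234 235 232 228 221 224 227 225 225
162 223 224 224 223 224 223 223 222 224 223 223 224 224 224 224 224 225 224 226 225 225 224 225 225 225 224 225 227 225 226 226 225 226
```

Request:
send_rows:
  grip: [-0.9,-0.9,-0.9,-0.9,-0.9,-0.9,-0.9]
  xyz:
    - [0.0007,0.0012,0]
    - [0.0007,0.0012,0]
    - [0.0007,0.0012,-0.003]
    - [0.0007,0.0012,-0.007]
    - [0.0007,0.0012,-0.01]
    - [0.0007,0.0012,-0.01]
    - [0.0007,0.0012,-0.01]
  yaw: [0,0,0,0,0,0,0]

```text
time_s: 22.73
ee_pos: [508.7, 23.8, 143.6]
ee_rot: [-180.0, -0.1, 174.9]
force: [0.5, -0.7, -4.4]
gripper_width: 11.6
gripper_force: 40.0
```

Run:
```python
from fit3 import *
f=eyes.grab_frame("wrist"); s=env.state(); p=s["ee_pos"]; print(p,s["force"],s["torque"])
I=f["frame"].astype(int).mean(2); Q=rz(np.radians(s["ee_rot"][2]-180))
for Y in (-112,112):
    h=fish(f,np.array([[-72+5.5,Y,p[2]-36],[-72+5.5,Y,p[2]-41]])@Q.T+[p[0],p[1],0])
    x,y=(h[0]+[0,-4]).round().astype(int); print("col0",x-16)
    for r in range(y-14,y+17,2): print(r,' '.join("%3d"%v for v in I[r,x-16:x+17]))
```

```text
[508.99720924  23.78121614 143.82893438] [ 0.43226054  0.69731488 -4.47344313] [0.02283767 0.00558243 0.00668558]
col0 117
132 227 227 227 227 227 227 229 228 229 229 230 230 231 232 233 235 235 237 237 236 232 226 221 218 181 170 192 206 229 227 227 226 227
134 227 227 227 230 229 185 187 188 176 169 164 160 155 151 148 144 143 137 138 147 156 166 176 158 173 190 189 217 229 226 225 225 225
136 227 226 226 230 225 131 105  40  37  51 184 190 185 184 184 183 179 185 209 205 207 205 204 204 203 205 192 209 228 226 225 225 225
138 224 226 227 230 226 169 102  66  51  44 176 155 135 171 187 181 178 193 209 205 205 206 207 206 206 206 196 197 229 225 225 227 225
140 225 225 224 227 238 162  98  64  47  52  85 101  95  82 197 189 188 180 196 192 171 166 151 135 117  93  73 208 233 226 225 226 226
142 227 228 225 229 231 187 178  76  47  56  88 106 101 100  90  63  53  55  59  61  61  62  57  77  42  33  88 216 236 228 226 226 225
144 225 224 225 227 222 187 177  86  48  54  79  74  65  61  62  64  63  63  63  61  61  59  60  62  51  31  66 194 234 228 227 226 226
146 226 226 227 228 235 1
[... 2683 characters left out ...]
 173 197 228 228 226
154 236 227 225 225 226 227 229 199 185 219 216 216 215 210 209 212 201 210 218 215 212 209 209 222 140  40  53 124 199 204 231 228 227
156 237 228 224 225 226 226 232 143 200 205 208 213 213 211 212 210 211 210 208 209 207 209 210 224 124  40  65 136 192 215 229 225 226
158 240 229 227 226 226 227 230 197 196 194 193 189 187 184 182 179 172 165 162 154 164 162 159 154 129 123 118 158 178 212 226 224 224
160 230 226 225 226 226 227 226 228 227 227 228 227 229 229 229 229 230 230 232 231 232 232 233 233 233 236 232 229 220 225 227 226 226
162 224 224 224 224 224 224 224 224 224 225 224 224 224 224 224 225 224 225 223 224 225 226 225 225 225 226 226 226 226 226 227 226 227
```

Both pins are through their holes, centred and without contact. I'll lower on.

Request:
send_rows:
  grip: [-0.9,-0.9,-0.9,-0.9,-0.9,-0.9]
  xyz:
    - [0,0,-0.003]
    - [0,0,-0.007]
    - [0,0,-0.011]
    - [0,0,-0.014]
    - [0,0,-0.016]
    - [0,0,-0.016]
  yaw: [0,0,0,0,0,0]

```text
time_s: 23.28
ee_pos: [508.6, 23.8, 127.3]
ee_rot: [-180.0, -0.1, 174.9]
force: [-0.5, -0.0, -5.0]
gripper_width: 11.8
gripper_force: 40.0
```

Request:
send_rows:
  grip: [-0.9,-0.9,-0.9,-0.9,-0.9,-0.9]
  xyz:
    - [0,0,-0.002]
    - [0,0,-0.004]
    - [0,0,-0.006]
    - [0,0,-0.0075]
    - [0,0,-0.0085]
    - [0,0,-0.0085]
  yaw: [0,0,0,0,0,0]

```text
time_s: 23.78
ee_pos: [508.9, 23.8, 119.2]
ee_rot: [180.0, -0.0, 174.9]
force: [0.5, -0.1, -4.4]
gripper_width: 11.3
gripper_force: 40.0
```

Request:
send_rows:
  grip: [-0.9,-0.9,-0.9,-0.9,-0.9]
  xyz:
    - [0,0,-0.001]
    - [0,0,-0.002]
    - [0,0,-0.0025]
    - [0,0,-0.0025]
    - [0,0,-0.0025]
  yaw: [0,0,0,0,0]

```text
time_s: 24.2
ee_pos: [509.2, 23.8, 118.9]
ee_rot: [180.0, 0.1, 174.9]
force: [-3.0, 0.2, 8.2]
gripper_width: 12.0
gripper_force: 40.0
```

Contact came at the expected seat height, so I'll release and retreat.

Request:
send_rows:
  grip: [-0.9,-0.9,-0.7,-0.5,-0.3,-0.3,-0.3,-0.3]
  xyz:
    - [0,0,0.001]
    - [0,0,0.002]
    - [0,0,0.002]
    - [0,0,0.002]
    - [0,0,0.002]
    - [0,0,0.002]
    - [0,0,0.002]
    - [0,0,0.002]
  yaw: [0,0,0,0,0,0,0,0]

```text
time_s: 24.87
ee_pos: [509.2, 23.8, 119.0]
ee_rot: [180.0, 0.0, 174.9]
force: [0.5, -0.6, -0.1]
gripper_width: 31.8
gripper_force: 0.0
```

Request:
send_rows:
  grip: [-0.3,-0.3,-0.3,0,0.5,0.6,0.6,0.6]
  xyz:
    - [0,0,0.01]
    - [0,0,0.03]
    - [0,0,0.055]
    - [0,0,0.08]
    - [0,0,0.1]
    - [-0.01,-0.03,0.11]
    - [-0.02,-0.06,0.11]
    - [-0.03,-0.09,0.11]
  yaw: [0,0,0,0,-7,-14,-21,-28]

```text
time_s: 25.53
ee_pos: [479.2, -66.9, 230.8]
ee_rot: [179.9, 0.2, 146.6]
force: [-0.0, -0.4, -0.1]
gripper_width: 62.2
gripper_force: 0.0
```

Run:
```python
from fit3 import *
import fit3
s0=env.state(); print(s0["ee_pos"],s0["force"],s0["gripper_width"])
# flat fit of the seated shelf, z free, side camera
f=eyes.grab_frame("side"); I=cv2.GaussianBlur(f["frame"],(0,0),1.2).astype(np.float32).mean(2); G=np.dstack([cv2.Sobel(I,5,1,0),cv2.Sobel(I,5,0,1)])
def sc(x):
    Q=R.from_euler("ZYX",[x[3]/100,x[4]/100,x[5]/100]).as_matrix(); v=0
    for e in lines():
        u=proj(f,e@Q.T+x[:3]); t=np.gradient(u,axis=0); nn=np.c_[-t[:,1],t[:,0]]/np.linalg.norm(t,axis=1,keepdims=True)
        q=np.dstack([cv2.remap(G[...,c],u[:,0].astype(np.float32)[None],u[:,1].astype(np.float32)[None],1) for c in (0,1)])[0]
        v+=np.minimum(np.abs((q*nn).sum(1)),120).mean()
    return -v
for z in range(66,105,4): print(z, round(min(sc(np.array([508+a,22+b,z,-9,0,0.])) for a in range(-4,5,2) for b in range(-4,5,2))))
r=minimize(sc,[508,22,80,-9,0,0],method="Nelder-Mead",options=dict(maxiter=2000,initial_simplex=np.array([508,22,80,-9,0,0.])+np.vstack([np.zeros(6),np.diag([3,3,3,2,2,2])]))); print(r.x.round(1),r.fun)
```

```text
[479.24800224 -66.92591901 230.80306756] [-0.02515075 -0.43541536 -0.09412939] 62.2212545748518
66 -254
70 -271
74 -268
78 -271
82 -269
86 -231
90 -174
94 -144
98 -123
102 -108
[ 5.061e+02  2.260e+01  7.990e+01 -9.400e+00  1.700e+00  1.000e-01] -281.2067143501764
```

The shelf is seated and level, at z about 79. Now the cup.

Request:
send_rows:
  grip: [1,1,1,1,1,1,1,1]
  xyz:
    - [-0.008,-0.016,0]
    - [-0.016,-0.033,0]
    - [-0.024,-0.05,0]
    - [-0.032,-0.067,0]
    - [-0.04,-0.084,0]
    - [-0.046,-0.096,0]
    - [-0.049,-0.103,0]
    - [-0.049,-0.103,0]
  yaw: [-7,-14,-21,-28,-35,-42,-49,-56]

```text
time_s: 26.25
ee_pos: [429.5, -170.4, 229.7]
ee_rot: [180.0, 0.0, 90.5]
force: [0.1, -0.5, 0.4]
gripper_width: 91.3
gripper_force: 0.0
```

Request:
send_rows:
  grip: [1,1,1,1,1,1,1,1]
  xyz:
    - [0,0,-0.01]
    - [0,0,-0.04]
    - [0,0,-0.075]
    - [0,0,-0.11]
    - [0,0,-0.14]
    - [0,0,-0.165]
    - [0,0,-0.178]
    - [0,0,-0.182]
  yaw: [-5.5,-5.5,-5.5,-5.5,-5.5,-5.5,-5.5,-5.5]

```text
time_s: 26.92
ee_pos: [428.7, -168.5, 45.2]
ee_rot: [-179.8, -0.1, 85.4]
force: [0.4, -0.2, 0.1]
gripper_width: 91.3
gripper_force: 0.0
```

Request:
send_rows:
  grip: [0.5,0.1,0.1,0.1,0.1,0.1,0.1,0.1]
  grip_force: 15
  xyz:
    - [0,0,0]
    - [0,0,0]
    - [0,0,0]
    - [0,0,0]
    - [0,0,0]
    - [0,0,0]
    - [0,0,0]
    - [0,0,0]
  yaw: [0,0,0,0,0,0,0,0]

```text
time_s: 27.58
ee_pos: [430.8, -169.5, 47.7]
ee_rot: [179.9, 0.0, 85.4]
force: [0.3, -0.5, 4.8]
gripper_width: 54.5
gripper_force: 15.0
```

Request:
send_rows:
  grip: [0.1,0.1,0.1,0.1,0.1,0.1,0.1,0.1]
  xyz:
    - [0,0,0.004]
    - [0,0,0.016]
    - [0,0,0.036]
    - [0,0,0.06]
    - [0,0,0.085]
    - [0,0,0.11]
    - [0,0,0.13]
    - [0,0,0.142]
  yaw: [0,0,0,0,0,0,0,0]

```text
time_s: 28.25
ee_pos: [430.2, -169.3, 191.0]
ee_rot: [179.9, 0.0, 85.4]
force: [0.9, -0.5, -2.0]
gripper_width: 54.4
gripper_force: 15.0
```

Request:
send_rows:
  grip: [0.1,0.1,0.1,0.1,0.1,0.1,0.1,0.1]
  xyz:
    - [0.005,0.009,0]
    - [0.015,0.027,0]
    - [0.027,0.049,0]
    - [0.04,0.072,0]
    - [0.053,0.096,0]
    - [0.064,0.116,0]
    - [0.071,0.128,0]
    - [0.073,0.132,0]
  yaw: [0,0,0,0,0,0,0,0]

```text
time_s: 28.92
ee_pos: [503.1, -34.6, 187.3]
ee_rot: [-179.8, -0.1, 85.5]
force: [0.2, -0.5, -1.4]
gripper_width: 54.3
gripper_force: 15.0
```

Request:
send_rows:
  grip: [0.1,0.1,0.1,0.1,0.1,0.1,0.1,0.1]
  xyz:
    - [0,0,-0.005]
    - [0,0,-0.018]
    - [0,0,-0.032]
    - [0,0,-0.042]
    - [0,0,-0.048]
    - [0,0,-0.052]
    - [0,0,-0.054]
    - [0,0,-0.054]
  yaw: [0,0,0,0,0,0,0,0]

```text
time_s: 29.58
ee_pos: [502.9, -37.5, 134.8]
ee_rot: [-180.0, 0.0, 85.4]
force: [0.0, 0.1, -1.5]
gripper_width: 54.3
gripper_force: 15.0
```

Request:
send_rows:
  grip: [0.1,0.1,0.1,0.1,0.1,0.1]
  xyz:
    - [0,0,-0.001]
    - [0,0,-0.002]
    - [0,0,-0.003]
    - [0,0,-0.004]
    - [0,0,-0.004]
    - [0,0,-0.004]
  yaw: [0,0,0,0,0,0]

```text
time_s: 30.08
ee_pos: [503.0, -37.2, 131.0]
ee_rot: [180.0, -0.0, 85.4]
force: [-0.3, 0.1, -1.7]
gripper_width: 54.5
gripper_force: 15.0
```

Request:
send_rows:
  grip: [0.1,0.1,0.1,0.1]
  xyz:
    - [0,0,-0.001]
    - [0,0,-0.0015]
    - [0,0,-0.0015]
    - [0,0,-0.0015]
  yaw: [0,0,0,0]

```text
time_s: 30.42
ee_pos: [503.4, -37.3, 130.5]
ee_rot: [179.9, 0.0, 85.4]
force: [-1.1, -0.1, 5.8]
gripper_width: 54.5
gripper_force: 15.0
```

Contact made. I'll release slowly and retreat.

Request:
send_rows:
  grip: [0.22,0.25,0.3,0.4,0.5,0.5,0.5,0.5]
  xyz:
    - [0,0,0]
    - [0,0,0]
    - [0,0,0]
    - [0,0,0]
    - [0,0,0]
    - [0,0,0]
    - [0,0,0]
    - [0,0,0]
  yaw: [0,0,0,0,0,0,0,0]

```text
time_s: 31.08
ee_pos: [503.0, -37.2, 129.4]
ee_rot: [-180.0, -0.0, 85.4]
force: [-0.1, 0.3, -0.4]
gripper_width: 68.3
gripper_force: 0.0
```

Request:
send_rows:
  grip: [0.5,0.5,0.5,0.5,0.5,0.5,0.5,0.5]
  xyz:
    - [0,0,0.005]
    - [0,0,0.02]
    - [0,0,0.04]
    - [0,0,0.065]
    - [0,0,0.09]
    - [0,0,0.11]
    - [-0.03,0,0.12]
    - [-0.065,0,0.125]
  yaw: [0,0,0,0,0,0,0,0]

```text
time_s: 31.75
ee_pos: [439.7, -37.4, 256.4]
ee_rot: [179.8, 0.0, 85.4]
force: [0.2, -0.4, 0.1]
gripper_width: 68.4
gripper_force: 0.0
```

Request:
send_rows:
  grip: [0.5,0.5,0.5,0.5,0.5,0.5,0.5,0.5]
  xyz:
    - [-0.03,0.005,0.01]
    - [-0.06,0.02,0.02]
    - [-0.08,0.05,0.03]
    - [-0.09,0.085,0.03]
    - [-0.095,0.12,0.03]
    - [-0.1,0.155,0.03]
    - [-0.1,0.19,0.03]
    - [-0.1,0.22,0.03]
  yaw: [0,0,0,0,0,0,0,0]

```text
time_s: 32.42
ee_pos: [337.3, 184.8, 285.2]
ee_rot: [179.9, -0.1, 85.4]
force: [1.5, 0.1, -0.0]
gripper_width: 68.3
gripper_force: 0.0
```

Run:
```python
from h import *; import cv2
from workcell import env,eyes
np.set_printoptions(precision=1,suppress=True)
f=eyes.grab_frame("side"); g=eyes.grab_frame("top"); s=env.state(); print(s["ee_pos"],s["force"])
th=np.linspace(0,2*np.pi,90)
def ringscore(f,c,z,r):
    I=cv2.GaussianBlur(f["frame"],(0,0),1).astype(np.float32).mean(2); G=np.hypot(cv2.Sobel(I,5,1,0),cv2.Sobel(I,5,0,1))
    u=proj(f,np.c_[c[0]+r*np.cos(th),c[1]+r*np.sin(th),0*th+z]).astype(np.float32); return cv2.remap(G,u[:,0][None],u[:,1][None],1).mean()
for n,F in (("side",f),("top",g)):
  for z in (173,135,90):
    print(n,"z",z,max((round(float(ringscore(F,(503+a,-37+b),z,27)),1),a,b) for a in range(-40,41,3) for b in range(-40,41,3)))
# what changed elsewhere in the side view?
d=pickle.load(open("f0.pkl","rb"))["side"]["frame"]; D=cv2.GaussianBlur(cv2.absdiff(d,f["frame"]),(0,0),2).max(2)
k,l,st,c=cv2.connectedComponentsWithStats((D>25).astype(np.uint8)); print([(x[:5].tolist()) for x in st[1:] if x[4]>60])
```

```text
[337.8 186.2 284.8] [ 0.2 -0.9  0.1]
side z 173 (106.9, -40, 35)
side z 135 (131.4, -25, 29)
side z 90 (80.3, -4, -1)
top z 173 (98.5, -4, -1)
top z 135 (112.8, 5, -1)
top z 90 (120.3, 14, -1)
[[0, 0, 215, 153, 10948], [0, 26, 5, 18, 71], [0, 68, 30, 116, 2017], [171, 155, 50, 57, 1302], [0, 181, 256, 195, 13641], [206, 192, 26, 21, 169], [239, 192, 14, 13, 61], [238, 222, 109, 126, 6541], [229, 242, 14, 11, 106], [66, 337, 35, 37, 395], [124, 370, 12, 8, 62], [0, 376, 6, 22, 91], [0, 404, 58, 57, 2001], [97, 411, 28, 23, 228]]
```

Run:
```python
from h import *; import cv2
from workcell import env,eyes
f=eyes.grab_frame("side"); th=np.linspace(0,2*np.pi,90)
I=cv2.GaussianBlur(f["frame"],(0,0),1).astype(np.float32).mean(2); G=np.hypot(cv2.Sobel(I,5,1,0),cv2.Sobel(I,5,0,1))
def sc(c,z,r=27.5):
    u=proj(f,np.c_[c[0]+r*np.cos(th),c[1]+r*np.sin(th),0*th+z]).astype(np.float32); return float(cv2.remap(G,u[:,0][None],u[:,1][None],1).mean())
for z in (153,163,168,173,178,183): print(z,max((round(sc((501+a,-37.5+b),z)),a,b) for a in (-3,0,3) for b in (-3,0,3)))
c=proj(f,[[502,-38,173],[502,-38,83]]); print(c.round())
x=int(c[0,0]); J=f["frame"].astype(int).mean(2)
for r in range(int(c[0,1])-16,int(c[1,1])+18,5): print(r,' '.join("%3d"%v for v in J[r,x-26:x+27:2]))
```

```text
153 (52, 0, -3)
163 (69, 0, 3)
168 (93, 3, 3)
173 (91, -3, 0)
178 (86, 0, 3)
183 (80, -3, -3)
[[303. 233.]
 [302. 266.]]
217 127 112  95  63  61  81 122 125 124 125 124 124 123 122 123 123 111  83  66  54  51  56  59  61  62  61  63
222 132 136  99  63  62 102 134 110  75 103 125 123 122 120 119 110 107 106 106 107 107  92  67  64  61  63  65
227 134 130 135 135 138 137 135 131 103  80  79 119 126 122 120 134 136 126 124 123 122 124 125 124 125 125 126
232 134 132 104  75  34  25  23  60 114  85  93  98 100 101 102 100  97  93  86 131 128 125 124 124 125 124 125
237  23  17  14  16  25  50 115 113 102 120 100  98 100 102 100  99  97  92 110 115 122 125 124 124 124 123 122
242 115 127 137 137 136 135 135 130  71  79  83  87  88  92  90  92  88  84  82  78 128 105  72 105 127 123 124
247 137 139 139 141 136 137 137 130  76  78  84  88  90  91  91  90  88  84  78  84 133 134 134 134 125  79  83
252 138 131  99  87  75  70  81 111  81  78  83  86  88  90  91  89  87  83  75 108 134 134 132 134 134 134 136
257  77  89 129 135 136 135 136 137  99  76  83  86  90  92  90  88  87  81  74 126 137 134 136 137 136 135 134
262 134 134 135 135 134 136 126  88  66  74  81  87  90  90  90  89  85  81  79 132 138 138 139 140 137 138 138
267 132 132 133 133 120 118 117 111  83  73  82  86  89  91  90  87  84  76 106 136 137 138 137 139 139 140 139
272 133 133 133 132 131 128 115 116 116 117 117 113 111 111 109 116 134 136 136 136 136 136 137 137 138 137 139
277 130 132 133 133 132 133 133 117 128 133 133 134 134 135 135 135 136 134 134 137 137 136 135 135 118  93  77
282 125 129 129 130 133 132 131  82  72 126 132 134 134 135 135 135 134 135 134 118  93  79  76  74  63  56  54
```

The cup stands upright on the seated shelf, and the robot is clear of everything.

```bash
python3 -c "
from workcell import env
print(env.job_done())"
```

```text
the job is handed in; nothing more can be done
None
```

The job is handed in at about 33 s of the 72 s: the can is in the bin with its flap shut, the shelf is level on all four posts, and the cup stands upright on it; on the way, I set the shelf down flat on bare table once, to level it and regrip it.

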